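# Change the thread cones on a sewing stand

## Robot

A 6-joint arm with a two-finger parallel gripper is mounted at the origin on the work surface. World frame = base frame: x ahead of the robot, y to its left, z up, the work surface at z = 0. Lengths are in m, angles in rad, forces in N, time in s.
With the tool pointing down it reaches from about 0.325 to 0.85 m from the base axis. Payload 4.4 kg.
Tool frame: the origin (TCP) lies on the centre line of the jaws, within the pads' length; the fingertips stand 8 mm ahead of it and the grasp point (between the pads) lies 11 mm behind it; z points along the fingers, y is the line along which they close (so a half turn about z gives the same grasp; the last joint's range is limited). The gripper opens to 94 mm and grips with 3 to 60 N. Pads are 16 mm wide; open, the fingers measure 119 mm over their backs; the gripper's body (75 mm by 177 mm) begins 78 mm behind the grasp point.
Start: joints at [-1.444, 0.207, 1.542, -0, 1.393, -0.15], TCP at [0.158, -0.553, 0.213] pointing down, gripper open.
Joint ranges: [-2.73, 2.73], [-0.86, 2.22], [0.23, 2.46], [-1.11, 4.25], [0.08, 2.63], [-2.82, 2.82]. Speed limits (rad/s): [2.79, 2.79, 3.14, 3.14, 3.14, 3.14].

## Interface

Orientations are given as a unit quaternion [w, x, y, z].
In Python, from plant import env gives the robot as it stands.
- The arm moves only by the tool carry_out, never from a script. Its argument "plan" is a list that holds one entry, the list of rows, each a list of 7 numbers: the turn, a rotation vector about the tool's x, y, z in degrees, then the shift along the tool's x, y, z in m, then the closure, from 0 (fully open) to 1 (shut). A call has 1 to 10 rows; each row shifts and turns the commanded pose from where the row before left it, along the tool's axes as they then stand; what a row does not reach is not made up. A row lasts 1/8 s, in which the tool goes at most 62.5 mm and 10.7 degrees, less where a joint would pass 70% of its speed; a pose out of reach is approached as far as the arm can. A call with a gripper value outside its range is refused whole. The fingers move at their own pace and stop on an object; "squeeze" is the grip in N (left out, the last holds). Time passes only in rows, so rows that do not move let the fingers close. It gives the time, the measured TCP pose, the force, the opening and the grip force at its end, in the units of the state.
- env.sense(): the state, without advancing time (a new reading comes with each control period).
- env.snapshot(name): name is "scene" or "top"; returns a dict with "img" (480x640x3 uint8, blue, green, red), "fx", "fy", "cx", "cy" (pixels), "k1" (the pictures are not rectified: a ray, as slopes to the right and down, at radius r is drawn at 1 + k1 r^2 times it, then the intrinsics apply), "xyz" and "rotation" of the camera in the world. Camera axes: x right, y up, looking along -z (the intrinsics and any distortion apply to the point x, -y, -z); pixel columns grow to the right and rows downward; lengths in m; the calibration is good to about 2 mm. A picture is of the moment at which its call begins. There is no depth.
- env.sign_off(): hands the job in; it is judged then, once.
The state is a dict: "time": time; "joint_positions": joint angles; "qd": joint speeds; "joint_torque": joint torques, N m; "ee_pos": TCP position; "orientation": TCP orientation; "wrist_force": force on the tool from outside, world axes, zero at the start; "torque": the same for the moment, N m; "width": opening from 0.0 (shut) to 1.0 (fully open); "gripper_force": force on a finger pad.
Only numpy, scipy, OpenCV 4.12 (cv2) and the standard library are available. Lean on these libraries where they do the work, as an engineer would, in place of code of your own. Each camera call takes 0.05 s, during which the arm holds its last target. There are 200 camera calls.

## Task

The old thread has run out: put every bare core, from the stand's pins and from the table, into the open drawer of the dark chest, and push the drawer fully home. Lift every full thread cone up and off its slanted peg on the rack and slide it over a free pin of the white stand, right down onto its felt pad. Leave the other things on the table where they are.

Things in the scene. Friction and masses are not known exactly. Their poses are not given: they have to be found in the camera images.
- cone0: Full cone of cream thread, 120 g, 85 mm tall: 55 mm wide at the base, 41 mm at 70 mm height, then tapering to 26 mm at the bare core's tip. An 18 mm bore runs right through along its z axis. Origin: centre of its underside; z points along the bore to the narrow end. Hangs on a slanted peg of the rack, base against the board. May be absent (None).
- cone1: Full cone of cream thread, 120 g, 85 mm tall: 55 mm wide at the base, 41 mm at 70 mm height, then tapering to 26 mm at the bare core's tip. An 18 mm bore runs right through along its z axis. Origin: centre of its underside; z points along the bore to the narrow end. Hangs on a slanted peg of the rack, base against the board. May be absent (None).
- cone2: Full cone of cream thread, 120 g, 85 mm tall: 55 mm wide at the base, 41 mm at 70 mm height, then tapering to 26 mm at the bare core's tip. An 18 mm bore runs right through along its z axis. Origin: centre of its underside; z points along the bore to the narrow end. Hangs on a slanted peg of the rack, base against the board. May be absent (None).
- cone3: Full cone of cream thread, 120 g, 85 mm tall: 55 mm wide at the base, 41 mm at 70 mm height, then tapering to 26 mm at the bare core's tip. An 18 mm bore runs right through along its z axis. Origin: centre of its underside; z points along the bore to the narrow end. Hangs on a slanted peg of the rack, base against the board. May be absent (None).
- core0: Bare grey plastic core without thread, 30 g, 85 mm tall: tube 26 mm wide with a flat flange 52 mm wide, 5 mm thick at its foot and an 18 mm bore right through. Origin: centre of its underside; z points along the bore to the end without flange. Stands on a pin of the stand. May be absent (None).
- core1: Bare grey plastic core without thread, 30 g, 85 mm tall: tube 26 mm wide with a flat flange 52 mm wide, 5 mm thick at its foot and an 18 mm bore right through. Origin: centre of its underside; z points along the bore to the end without flange. Stands on a pin of the stand. May be absent (None).
- core2: Bare grey plastic core without thread, 30 g, 85 mm tall: tube 26 mm wide with a flat flange 52 mm wide, 5 mm thick at its foot and an 18 mm bore right through. Origin: centre of its underside; z points along the bore to the end without flange. Stands on a pin of the stand. May be absent (None).
- core3: Bare grey plastic core without thread, 30 g, 85 mm tall: tube 26 mm wide with a flat flange 52 mm wide, 5 mm thick at its foot and an 18 mm bore right through. Origin: centre of its underside; z points along the bore to the end without flange. Stands on the table behind the stand.
- pin0 (a point): Foot of an upright steel pin of the white thread stand, on top of its felt pad: here a cone's underside comes to rest. The pin is 12 mm thick and stands 90 mm above this point, with a tapered tip.
- pin1 (a point): Foot of an upright steel pin of the white thread stand, on top of its felt pad: here a cone's underside comes to rest. The pin is 12 mm thick and stands 90 mm above this point, with a tapered tip.
- pin2 (a point): Foot of an upright steel pin of the white thread stand, on top of its felt pad: here a cone's underside comes to rest. The pin is 12 mm thick and stands 90 mm above this point, with a tapered tip.
- pin3 (a point): Foot of an upright steel pin of the white thread stand, on top of its felt pad: here a cone's underside comes to rest. The pin is 12 mm thick and stands 90 mm above this point, with a tapered tip.
- rack: Fixed pale wooden thread rack: a board 220 mm wide that rises at 40 degrees towards the rack's +x, the middle of its face at (-120, 0, 115) mm. Four pegs, 12 mm thick, 95 mm long, square to the board (along (-0.643, 0, 0.766)), 55 mm either side of the middle and 50 mm above and below it along the slope. Origin on the table behind the board; x to the back, z up.
- stand: Fixed white thread stand: plate 170 x 170 mm, 10 mm thick, four upright steel pins 50 mm either side of the middle in x and y, each in a round felt pad 48 mm wide and 2 mm thick; a mast stub 55 mm high in the middle. Origin under its middle, z up.
- chest: Fixed dark cherry-wood sewing chest, 240 mm deep, 300 mm wide over its top, 152 mm high, with one drawer that slides out to its -x side. Origin under its middle; x points to its back (away from the robot), z up.
- drawer (a joint): Opening of the drawer in m: 0 is fully home, 0.175 fully out. It slides with about 1 N of friction. Over the last 15 mm a sprung roller catch first resists with up to about 5 N more, and from about 6 mm on pulls it home and holds it there.
- drawer_floor (a point): Middle of the free part of the drawer's inner floor, which is about 145 mm (chest x) by 224 mm (chest y); moves with the drawer. Open, most of it lies in front of the chest. Over this floor the drawer's sides are 49 mm high, its front 106 mm, and the chest's top clears it by 108 mm. Behind the free floor is a fixed notions tray 30 mm high.
- drawer_face (a point): Point on the outer face of the drawer front, midway across, 30 mm below the front's upper edge and 108 mm above the table; the chest's -x points out of the face. Two brass bail pulls stand out 17 mm, 75 mm to either side; the 95 mm between them are free to push on.
- button_jar: Amber glass jar with a brass cap, 64 mm wide, 85 mm high, standing on top of the chest. Origin: centre of its underside. Leave alone.
- pincushion: Red pincushion, 68 mm wide, 38 mm high with pins to 60 mm. Origin: centre of its underside. Leave alone.
- shears: Dressmaking shears with black bows, 190 mm long, lying flat. Origin near the pivot. Leave alone.
- pattern_weight: Dark iron pattern weight with a knob, 60 mm wide, 44 mm high. Origin: centre of its underside. Leave alone.
- tape_tin: Round brass tape-measure tin, 66 mm wide, 16 mm high, lying on top of the chest. Leave alone.
Not all that is in view belongs to the job. Leave any blue or turquoise look-alike of the cone1 alone.

How it is judged:
On the way, in this order (a step that is already met when the one before it is completed fails the run):
1. every bare core lies in the open drawer, let go (x of core0 in the frame of drawer_floor between -0.09 and 0.13 m and y of core0 in the frame of drawer_floor between -0.115 and 0.115 m and z of core0 in the frame of drawer_floor between -0.01 and 0.07 m and linear speed of each of core0, core1, core2, core3 below 0.05 m/s and contact force between each of core0, core1, core2, core3 and the fingers below 0.1 N and x of core1 in the frame of drawer_floor between -0.09 and 0.13 m and y of core1 in the frame of drawer_floor between -0.115 and 0.115 m and z of core1 in the frame of drawer_floor between -0.01 and 0.07 m and x of core2 in the frame of drawer_floor between -0.09 and 0.13 m and y of core2 in the frame of drawer_floor between -0.115 and 0.115 m and z of core2 in the frame of drawer_floor between -0.01 and 0.07 m and x of core3 in the frame of drawer_floor between -0.09 and 0.13 m and y of core3 in the frame of drawer_floor between -0.115 and 0.115 m and z of core3 in the frame of drawer_floor between -0.01 and 0.07 m), for 0.2 s.
2. the drawer is pushed fully home (value of joint drawer below 0.003 m), for 0.2 s.
At the end, for the whole second after the job is handed in: The drawer is within 3 mm of fully home with every bare core inside it; every full cone stands on a pin of the stand, its bore within 6 mm of the pin's middle, its underside within 5 mm of the felt pad, upright within 0.08 rad and at rest (value of joint drawer below 0.003 m and x of core0 in the frame of drawer_floor between -0.09 and 0.13 m and y of core0 in the frame of drawer_floor between -0.115 and 0.115 m and z of core0 in the frame of drawer_floor between -0.01 and 0.07 m and linear speed of each of core0, core1, core2, core3 below 0.05 m/s and x of core1 in the frame of drawer_floor between -0.09 and 0.13 m and y of core1 in the frame of drawer_floor between -0.115 and 0.115 m and z of core1 in the frame of drawer_floor between -0.01 and 0.07 m and x of core2 in the frame of drawer_floor between -0.09 and 0.13 m and y of core2 in the frame of drawer_floor between -0.115 and 0.115 m and z of core2 in the frame of drawer_floor between -0.01 and 0.07 m and x of core3 in the frame of drawer_floor between -0.09 and 0.13 m and y of core3 in the frame of drawer_floor between -0.115 and 0.115 m and z of core3 in the frame of drawer_floor between -0.01 and 0.07 m and ((horizontal distance between cone0 and pin0 below 0.006 m and z of cone0 in the frame of pin0 below 0.005 m) or (horizontal distance between cone0 and pin1 below 0.006 m and z of cone0 in the frame of pin1 below 0.005 m) or (horizontal distance between cone0 and pin2 below 0.006 m and z of cone0 in the frame of pin2 below 0.005 m) or (horizontal distance between cone0 and pin3 below 0.006 m and z of cone0 in the frame of pin3 below 0.005 m)) and angle between each of cone0, cone1, cone2, cone3's own z axis and vertical below 0.08 rad and linear speed of each of cone0, cone1, cone2, cone3 below 0.02 m/s and ((horizontal distance between cone1 and pin0 below 0.006 m and z of cone1 in the frame of pin0 below 0.005 m) or (horizontal distance between cone1 and pin1 below 0.006 m and z of cone1 in the frame of pin1 below 0.005 m) or (horizontal distance between cone1 and pin2 below 0.006 m and z of cone1 in the frame of pin2 below 0.005 m) or (horizontal distance between cone1 and pin3 below 0.006 m and z of cone1 in the frame of pin3 below 0.005 m)) and ((horizontal distance between cone2 and pin0 below 0.006 m and z of cone2 in the frame of pin0 below 0.005 m) or (horizontal distance between cone2 and pin1 below 0.006 m and z of cone2 in the frame of pin1 below 0.005 m) or (horizontal distance between cone2 and pin2 below 0.006 m and z of cone2 in the frame of pin2 below 0.005 m) or (horizontal distance between cone2 and pin3 below 0.006 m and z of cone2 in the frame of pin3 below 0.005 m)) and ((horizontal distance between cone3 and pin0 below 0.006 m and z of cone3 in the frame of pin0 below 0.005 m) or (horizontal distance between cone3 and pin1 below 0.006 m and z of cone3 in the frame of pin1 below 0.005 m) or (horizontal distance between cone3 and pin2 below 0.006 m and z of cone3 in the frame of pin2 below 0.005 m) or (horizontal distance between cone3 and pin3 below 0.006 m and z of cone3 in the frame of pin3 below 0.005 m))); the robot touches nothing.
It fails at once if the pincushion, the shears or the pattern weight is moved more than 30 mm, or the button jar or the tape tin is knocked about on the chest or off it (more than 30 mm) (distance of any of pincushion, shears, pattern_weight, button_jar, tape_tin from where it was at the start of the episode above 0.03 m).
Of cone0, cone1, cone2, cone3 only 3 to 4 are there at a start; the rules pass over those that are not, and their reading is None.
Of core0, core1, core2 only 1 to 2 are there at a start; the rules pass over those that are not, and their reading is None.
At some moment in a run one of core3 may be knocked a few centimetres aside while the robot is not near it.
It also fails if it takes over 210 s, if anything falls off the work surface, if the arm or the gripper's body presses on something with over 40 N, if the wrist force passes 120 N, or if a joint passes its speed limit or range.

## Working session

There is one attempt and no reset: what is moved stays moved. The work goes in short steps, Python scripts to look and compute and a tool call to move; the robot and the scene stay as the last step left them, time stands still between calls to the robot, and variables do not carry over. Pictures are saved under pics/ and viewed, at most 14 in all, crops included, and the job is handed in when it is done.

Besides the shell and the picture viewer there is one more tool, called after ">>>" in YAML: its name, and indented under it one key for each argument. carry_out: Moves the arm, as the interface text tells. Its arguments: {"type":"object","properties":{"plan":{"type":"array"},"squeeze":{"type":"number"}},"required":["plan"]}

```bash
ls; mkdir -p pics; cat > h.py <<'E'
import numpy as np, cv2, json
from plant import env
def snap(n,f=None):
    s=env.snapshot(n)
    if f: cv2.imwrite('pics/'+f,s['img'])
    return s
E
python3 - <<'E'
from h import *
import pickle
for n in ("scene","top"):
    s=snap(n,n+'0.png'); pickle.dump(s,open(n+'0.pkl','wb'))
    print({k:v for k,v in s.items() if k!='img'})
print(env.sense())
E
```

```text
pics
{'fx': 616.6038171524594, 'fy': 616.6038171524594, 'cx': 309.36578225538136, 'cy': 243.1050143374829, 'k1': -0.00026275140248732047, 'xyz': array([1.50621372, 0.82951503, 1.00990222]), 'rotation': array([0.36945459, 0.19546675, 0.41097021, 0.81018488])}
{'fx': 505.00728935161123, 'fy': 505.00728935161123, 'cx': 317.8764605154138, 'cy': 243.4786660468868, 'k1': -0.04781194173000938, 'xyz': array([0.33942661, 0.03628203, 1.20999957]), 'rotation': array([ 0.71299805,  0.06995514, -0.06788351, -0.69435718])}
{'time': 0.1, 'joint_positions': array([-1.44347350e+00,  2.07336814e-01,  1.54280085e+00, -2.05859568e-06,
        1.39349390e+00, -1.50499195e-01]), 'qd': array([ 0.00139786, -0.0013311 , -0.00354987,  0.00264447,  0.00046873,
        0.00150101]), 'joint_torque': array([-7.52484157e-04, -3.71864641e+01, -2.82294238e+01,  6.99784840e-02,
        3.11490207e-02, -4.56756015e-05]), 'ee_pos': array([ 0.15759834, -0.55224304,  0.21241061]), 'orientation': array([-1.01939910e-03,  9.90366830e-01,  1.38464807e-01,  1.08004682e-05]), 'wrist_force': array([-0.1408788 , -0.10346236,  0.19276264]), 'torque': array([-0.01414907, -0.02156927, -0.01298698]), 'gripper_force': 0.0, 'width': 0.9986939637763934}
```

View pics/scene0.png

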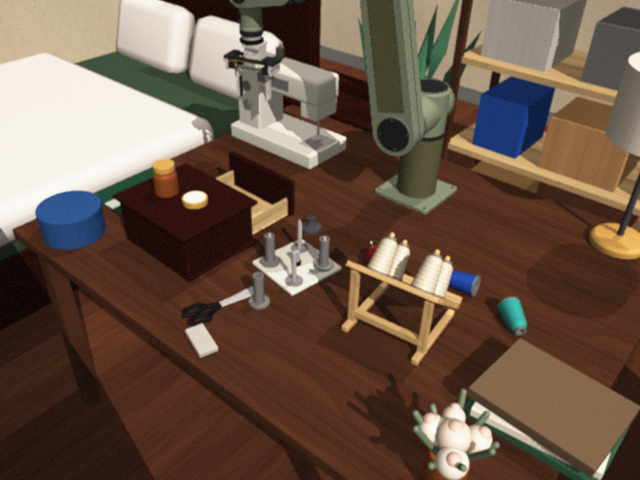

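View pics/top0.png

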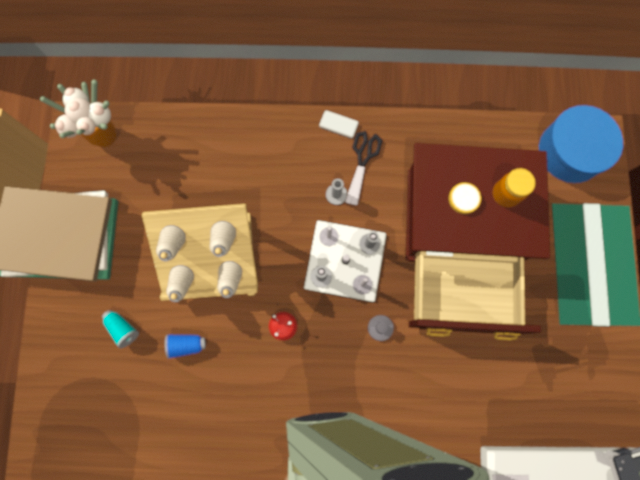

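The top view shows four cream cones on the rack (169,243), (222,237), (180,282) and (229,278). Cores sit on the pins at (370,241) and (321,272), with free pins at (330,236) and (364,286). core3 is on the table at (337,190), and the drawer is open at (470,290). The look-alikes are the turquoise cone (120,328) and the blue cone (185,346); both stay where they are. Next I'll view close crops.

```bash
cat >> h.py <<'E'
def crop(img,x0,y0,w,h,k,step=10):
    c=cv2.resize(img[y0:y0+h,x0:x0+w],None,fx=k,fy=k,interpolation=cv2.INTER_CUBIC)
    for x in range(-(-x0//step)*step,x0+w,step):
        cv2.line(c,(int((x+.5-x0)*k),0),(int((x+.5-x0)*k),6),(0,255,0),1)
        if x%(2*step)==0: cv2.putText(c,str(x),(int((x-x0)*k)-8,18),0,.35,(0,255,255),1)
    for y in range(-(-y0//step)*step,y0+h,step):
        cv2.line(c,(0,int((y+.5-y0)*k)),(6,int((y+.5-y0)*k)),(0,255,0),1)
        if y%(2*step)==0: cv2.putText(c,str(y),(8,int((y-y0)*k)+4),0,.35,(0,255,255),1)
    return c
from scipy.spatial.transform import Rotation as R
def rot(s):
    q=np.asarray(s['rotation']); return R.from_quat(q[[1,2,3,0]]).as_matrix()
def proj(s,P):
    P=np.atleast_2d(P); c=(P-s['xyz'])@rot(s)
    u=c[:,0]/-c[:,2]; v=-c[:,1]/-c[:,2]; f=1+s['k1']*(u*u+v*v)
    return np.c_[s['fx']*u*f+s['cx'],s['fy']*v*f+s['cy']]
def ray(s,px):
    px=np.atleast_2d(px); u=(px[:,0]-s['cx'])/s['fx']; v=(px[:,1]-s['cy'])/s['fy']
    a,b=u.copy(),v.copy()
    for _ in range(8):
        f=1+s['k1']*(a*a+b*b); a,b=u/f,v/f
    d=np.c_[a,-b,-np.ones_like(a)]@rot(s).T
    return d/np.linalg.norm(d,axis=1)[:,None]
def atz(s,px,z):
    d=ray(s,px); return s['xyz']+d*((z-s['xyz'][2])/d[:,2])[:,None]
def tri(s1,p1,s2,p2):
    d1,d2=ray(s1,p1)[0],ray(s2,p2)[0]
    t=np.linalg.lstsq(np.c_[d1,-d2],s2['xyz']-s1['xyz'],rcond=None)[0]
    a,b=s1['xyz']+t[0]*d1,s2['xyz']+t[1]*d2
    return (a+b)/2,np.linalg.norm(a-b)
E
python3 - <<'E'
from h import *
t=cv2.imread('pics/top0.png'); s=cv2.imread('pics/scene0.png')
f=lambda a,b:np.hstack([a[:600],b[:600]])
cv2.imwrite('pics/c_stand.png',f(crop(t,300,170,100,150,4),crop(s,240,205,100,150,4)))
cv2.imwrite('pics/c_rack.png',f(crop(t,140,195,133,120,3),crop(s,340,225,133,120,3)))
cv2.imwrite('pics/c_chest.png',f(crop(t,400,130,160,240,2.5),crop(s,110,140,200,240,2)[:600] if 0 else cv2.copyMakeBorder(crop(s,110,145,200,150,2),0,300,0,0,cv2.BORDER_CONSTANT)))
E
```

```text
(no output)
```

View pics/c_stand.png

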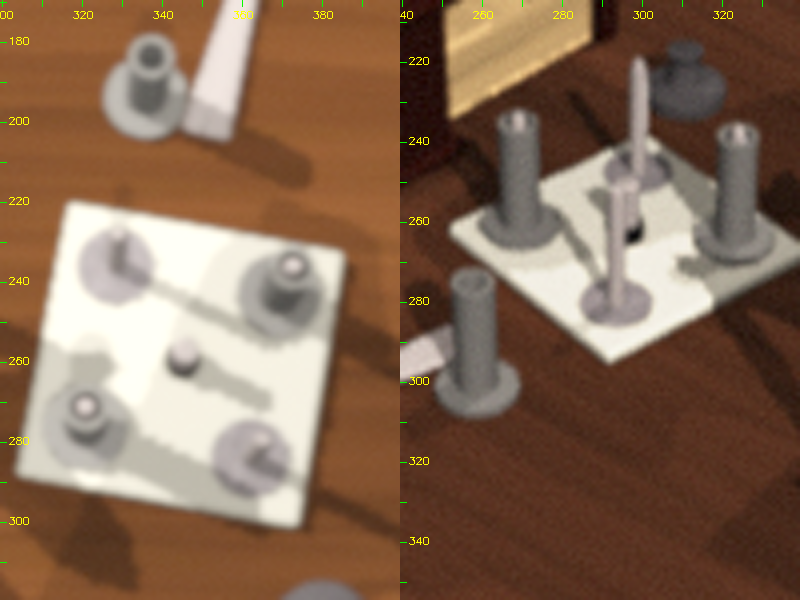

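View pics/c_rack.png

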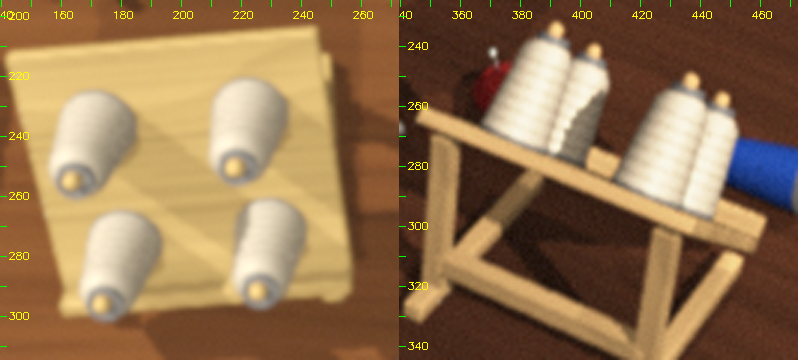

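View pics/c_chest.png

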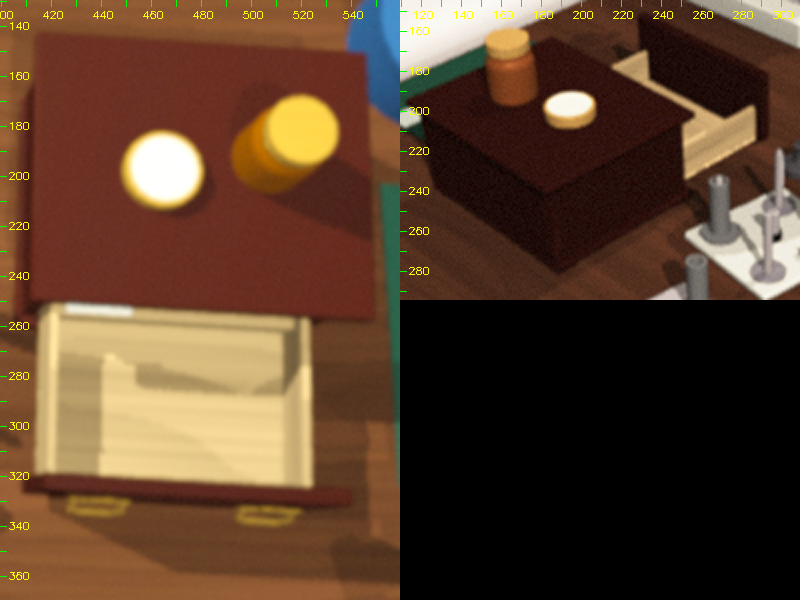

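The crops confirm the choice. The stand's plate corners, pin tips, cores and peg tips are all readable in both views, so I'll fit the poses from them.

```bash
cat > fit.py <<'E'
from h import *
import pickle
from scipy.optimize import least_squares
T=pickle.load(open('top0.pkl','rb'));S=pickle.load(open('scene0.pkl','rb'))
def place(p,L):
    c,s=np.cos(p[2]),np.sin(p[2]); L=np.asarray(L,float)
    return np.c_[p[0]+c*L[:,0]-s*L[:,1],p[1]+s*L[:,0]+c*L[:,1],L[:,2]]
def fit(p0,Lt,Pt,Ls,Ps):
    def r(p):
        return np.r_[(proj(T,place(p,Lt))-Pt).ravel(),(proj(S,place(p,Ls))-Ps).ravel()]
    o=least_squares(r,p0,loss='soft_l1'); return o.x,r(o.x).reshape(-1,2).round(1)
# stand: plate corners then pin tips
pl=[(.085,.085,.01),(.085,-.085,.01),(-.085,-.085,.01),(-.085,.085,.01)]
pt=[(.05,.05,.102),(.05,-.05,.102),(-.05,-.05,.102),(-.05,.05,.102)]
st=[(317,220.5),(386.2,232.5),(375,302),(304.2,288.5)]+[(329.5,228),(373.2,236),(365.5,280),(321.5,271.5)]
ss=[(292.5,295.5),(252.5,262.5),(303.7,239.5),(340,267.5)]+[(296.7,250),(269.7,234.5),(299.5,219.5),(325,237.5)]
d=atz(T,(345,260),.01)[0]
stand,e=fit([d[0],d[1],-.15],pl+pt,st,pl+pt,ss); print('stand',stand.round(4),'\n',e.T)
print(place(stand,[(x,y,.012) for x,y,_ in pt]).round(4))
n=np.array([-.6428,0,.766]);u=np.array([.766,0,.6428])
pg=[np.array([-.12,0,.115])+n*.095+u*a+np.array([0,b,0]) for a in(.05,-.05) for b in(.055,-.055)]
rt=[(164,255.3),(218,250.7),(174.7,296.3),(225.7,292)]
d=atz(T,(196,273),.19)[0]
rack,e=fit([d[0]+.18,d[1],.08],pg,rt,pg[:0] or [(0,0,0)],proj(S,[(0,0,0)])*0+0) if 0 else (None,None)
def r(p): return (proj(T,place(p,pg))-rt).ravel()
rack=least_squares(r,[d[0]+.18,d[1],.08]).x
print('rack top only',rack.round(4),r(rack).round(1)); print(proj(S,place(rack,pg)).round(1))
# chest top
ct=[(.12,.15,.152),(.12,-.15,.152),(-.12,-.15,.152),(-.12,.15,.152)]
cp=[(414,144),(546,152),(550,258),(412,250)]; cs=[(182.5,241.5),(125,200),(187.5,164),(256,204)]
d=atz(T,(480,200),.152)[0]
chest,e=fit([d[0],d[1],0],ct,cp,ct,cs); print('chest',chest.round(4),'\n',e.T)
print('core3 top',tri(T,(337.7,183.7),S,(258.2,274.5)), 'base by top view z=.005',atz(T,(336,194.5),.005).round(4))
for q,w in [(( 410,327),.138),((540,330),.138)]: print('drawer front',atz(T,q,w).round(4))
E
python3 fit.py
```

```text
stand [ 0.5377 -0.0242 -0.158 ] 
 [[ 0.1 -0.5 -0.6 -0.2 -0.   0.1  0.4 -0.1  0.4  0.1 -2.   3.  -1.8  0.5
   0.7  0.2]
 [-0.4  0.  -0.6 -0.2 -0.1 -0.1 -0.6 -0.3 -2.6 -1.8 -2.2 -1.3  1.4 -1.1
   0.2 -0.9]]
[[ 0.5949  0.0173  0.012 ]
 [ 0.5792 -0.0814  0.012 ]
 [ 0.4804 -0.0657  0.012 ]
 [ 0.4962  0.0331  0.012 ]]
rack top only [0.6511 0.3108 0.1145] [-0.3  0.   0.5 -0.1 -0.7  0.2  0.5 -0. ]
[[437.6 249.5]
 [392.4 232.8]
 [447.7 255.7]
 [405.  239.8]]
chest [ 0.6565 -0.3108 -0.0377] 
 [[ -0.3   0.8  -0.1  -1.2   3.  -10.3  -0.5   2.7]
 [ -0.7   0.2  -0.4  -1.2  -2.3  -6.3  -1.5  -3.2]]
core3 top (array([ 7.05210138e-01, -4.95120337e-04,  8.56184104e-02]), np.float64(0.0018418120992899829)) base by top view z=.005 [[0.7027 0.0014 0.005 ]]
drawer front [[ 0.3777 -0.156   0.138 ]]
drawer front [[ 0.3773 -0.4323  0.138 ]]
```

```bash
cat > go.py <<'E'
# usage: go.py x y z yaw_deg tilt_deg  -> rotvec (tool axes, deg) and shift (tool axes, now / after the turn)
import sys
from h import *
x,y,z,yaw,tilt=map(float,sys.argv[1:6])
s=env.sense(); q=s['orientation']; A=R.from_quat(q[[1,2,3,0]])
B=R.from_euler('z',yaw,degrees=True)*R.from_euler('y',-tilt,degrees=True)*R.from_euler('x',180,degrees=True)
B=[b for b in(B,B*R.from_euler('z',180,degrees=True))]; B=min(B,key=lambda b:(A.inv()*b).magnitude())
d=np.array([x,y,z])-s['ee_pos']
print('turn',(A.inv()*B).as_rotvec(degrees=True).round(1),'shift now',A.inv().apply(d).round(4),'after turn',B.inv().apply(d).round(4))
print('t',round(s['time'],2),'pos',s['ee_pos'].round(4),'zaxis',A.apply([0,0,1]).round(3),'F',s['wrist_force'].round(1),'w',round(s['width']*.094,4),'g',round(s['gripper_force'],1))
E
python3 go.py .7035 0 .20 -9 0
```

```text
turn [-0.1  0.  24.9] shift now [ 0.6764 -0.3813  0.0134] after turn [ 0.4528 -0.6308  0.0124]
t 0.1 pos [ 0.1576 -0.5522  0.2124] zaxis [-0.     0.002 -1.   ] F [-0.1 -0.1  0.2] w 0.0939 g 0.0
```

>>> carry_out:
  plan:
    - [[0,0,8.3,0,0,0,0.45],[0,0,8.3,0,0,0,0.45],[0,0,8.3,0,0,0,0.45],[0,0,0,0.035,-0.0485,0,0.45],[0,0,0,0.035,-0.0485,0,0.45],[0,0,0,0.035,-0.0485,0,0.45],[0,0,0,0.035,-0.0485,0,0.45],[0,0,0,0.035,-0.0485,0,0.45],[0,0,0,0.035,-0.0485,0,0.45],[0,0,0,0,0,0,0.45]]
  squeeze: 10

```text
time: 1.35
ee_pos: [0.4125, -0.295, 0.213]
orientation: [-0.001, 0.997, -0.075, -0.0]
wrist_force: [0.0, 0.4, 0.1]
width: 0.55
gripper_force: 0.0
```

```bash
python3 go.py .7035 0 .20 -9 0; python3 -c "
from h import *
s=snap('top','t1.png')"
```

```text
turn [-0.1  0.   0.4] shift now [ 0.2437 -0.3351  0.0133] after turn [ 0.2413 -0.3369  0.013 ]
t 1.35 pos [ 0.4125 -0.295   0.213 ] zaxis [-0.     0.001 -1.   ] F [0.  0.4 0.1] w 0.0517 g 0.0
```

```bash
python3 -c "
import cv2,numpy as np
a,b=[cv2.imread('pics/'+f)[170:212,315:365].astype(int) for f in('top0.png','t1.png')]
print(np.abs(a-b).mean(), np.abs(a-b).max())"
```

```text
5.630158730158731 10
```

>>> carry_out:
  plan:
    - [[0,0,0.4,0.035,-0.048,0,0.45],[0,0,0,0.035,-0.048,0,0.45],[0,0,0,0.035,-0.048,0,0.45],[0,0,0,0.035,-0.048,0,0.45],[0,0,0,0.035,-0.048,0,0.45],[0,0,0,0.035,-0.048,0,0.45],[0,0,0,0.031,-0.049,0,0.45],[0,0,0,0,0,0,0.45]]

```text
time: 2.4
ee_pos: [0.7042, -0.0037, 0.2116]
orientation: [-0.0, 0.997, -0.081, -0.001]
wrist_force: [0.2, -0.2, -0.5]
width: 0.547
gripper_force: 0.0
```

```bash
python3 go.py .7035 0 .055 -9 0
```

```text
turn [-0.   0.1 -0.3] shift now [-0.001  -0.0036  0.1566] after turn [-0.0012 -0.0036  0.1566]
t 2.4 pos [ 0.7042 -0.0037  0.2116] zaxis [-0.002  0.    -1.   ] F [ 0.2 -0.2 -0.5] w 0.0515 g 0.0
```

>>> carry_out:
  plan:
    - [[0,0,0,-0.001,-0.0035,0.05,0.45],[0,0,0,0,0,0.05,0.45],[0,0,0,0,0,0.04,0.45],[0,0,0,0,0,0.016,0.45],[0,0,0,0,0,0,1],[0,0,0,0,0,0,1],[0,0,0,0,0,0,1],[0,0,0,0,0,0,1],[0,0,0,0,0,-0.04,1],[0,0,0,0,0,-0.06,1]]

```text
time: 3.65
ee_pos: [0.7003, -0.0008, 0.1556]
orientation: [-0.0, 0.997, -0.082, -0.003]
wrist_force: [0.6, -0.0, -0.1]
width: 0.281
gripper_force: 10.0
```

```bash
python3 - <<'E'
import numpy as np
c,s=np.cos(-.0377),np.sin(-.0377)
for x,y in[(-.205,.07),(-.205,0),(-.205,-.07)]: print(.6565+c*x-s*y,-.3108+s*x+c*y)
E
python3 go.py .455 -.233 .23 -2 0
python3 go.py .455 -.302 .23 -2 0
python3 go.py .455 -.373 .23 -2 0
```

```text
0.45428403988479804 -0.23312306986828674
0.45164566497109326 -0.30307333060986463
0.4490072900573885 -0.37302359135144253
turn [-0.   0.4 -7.4] shift now [-0.2047  0.269  -0.073 ] after turn [-0.2371  0.2406 -0.0744]
t 3.65 pos [ 0.7003 -0.0008  0.1556] zaxis [-0.006  0.001 -1.   ] F [ 0.6 -0.  -0.1] w 0.0265 g 10.0
turn [-0.   0.4 -7.4] shift now [-0.1935  0.3371 -0.073 ] after turn [-0.2347  0.3096 -0.0744]
t 3.65 pos [ 0.7003 -0.0008  0.1556] zaxis [-0.006  0.001 -1.   ] F [ 0.6 -0.  -0.1] w 0.0265 g 10.0
turn [-0.   0.4 -7.4] shift now [-0.182   0.4072 -0.0731] after turn [-0.2322  0.3805 -0.0744]
t 3.65 pos [ 0.7003 -0.0008  0.1556] zaxis [-0.006  0.001 -1.   ] F [ 0.6 -0.  -0.1] w 0.0265 g 10.0
```

>>> carry_out:
  plan:
    - [[0,0.4,-7.4,0,0,-0.06,1],[0,0,0,-0.031,0.05,-0.014,1],[0,0,0,-0.031,0.05,0,1],[0,0,0,-0.031,0.05,0,1],[0,0,0,-0.031,0.05,0,1],[0,0,0,-0.031,0.05,0,1],[0,0,0,-0.031,0.05,0,1],[0,0,0,-0.031,0.05,0,1],[0,0,0,-0.018,0.03,0,1],[0,0,0,0,0,0,1]]

```text
time: 4.9
ee_pos: [0.453, -0.3749, 0.2303]
orientation: [0.001, 1.0, -0.019, 0.004]
wrist_force: [0.3, 0.1, 0.1]
width: 0.282
gripper_force: 10.0
```

```bash
python3 go.py .451 -.373 .085 -2 0; python3 -c "
from h import *
s=snap('top');t=snap('scene')
cv2.imwrite('pics/v1.png',np.hstack([crop(s['img'],380,220,180,160,2.2),crop(t['img'],180,110,180,160,2.2)]))"
```

```text
turn [ 0.1 -0.4 -0.2] shift now [-0.0031 -0.002   0.1453] after turn [-0.0021 -0.0018  0.1453]
t 4.9 pos [ 0.453  -0.3749  0.2303] zaxis [ 0.007 -0.001 -1.   ] F [0.3 0.1 0.1] w 0.0265 g 10.0
```

View pics/v1.png

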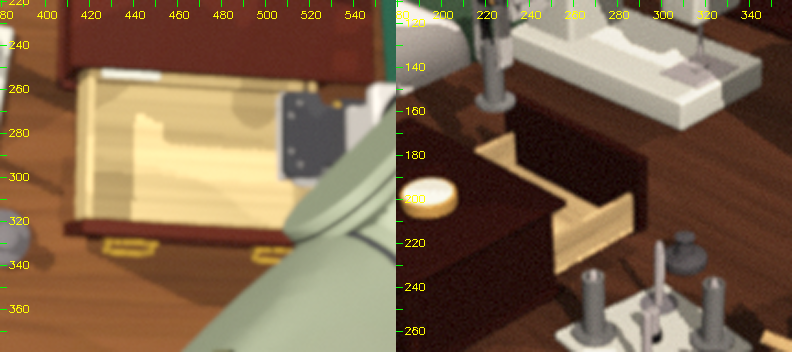

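The scene crop shows the core hanging upright in the jaws at (223,155). The top view shows the gripper over the right end of the drawer at about (515,280).

>>> carry_out:
  plan:
    - [[0,0,0,-0.003,-0.002,0.05,1],[0,0,0,0,0,0.05,1],[0,0,0,0,0,0.03,1],[0,0,0,0,0,0.01,1],[0,0,0,0,0,0,1],[0,0,0,0,0,0,0.6],[0,0,0,0,0,0,0.6],[0,0,0,0,0,0,0.6],[0,0,0,0,0,-0.06,0.6],[0,0,0,0,0,-0.06,0.45]]

```text
time: 6.25
ee_pos: [0.451, -0.3703, 0.2104]
orientation: [-0.001, 1.0, -0.017, 0.003]
wrist_force: [1.1, -0.8, 0.2]
width: 0.47
gripper_force: 0.0
```

```bash
python3 go.py .5792 -.0814 .21 -9 0
```

```text
turn [-0.1 -0.3  7. ] shift now [ 0.118  -0.2932  0.0014] after turn [ 0.0815 -0.3054  0.0004]
t 6.25 pos [ 0.451  -0.3703  0.2104] zaxis [ 0.005  0.001 -1.   ] F [ 1.1 -0.8  0.2] w 0.0442 g 0.0
```

>>> carry_out:
  plan:
    - [[0,-0.3,7,0,0,0,0.45],[0,0,0,0.014,-0.051,0,0.45],[0,0,0,0.014,-0.051,0,0.45],[0,0,0,0.014,-0.051,0,0.45],[0,0,0,0.014,-0.051,0,0.45],[0,0,0,0.014,-0.051,0,0.45],[0,0,0,0.012,-0.05,0,0.45],[0,0,0,0,0,0,0.45]]

```text
time: 7.25
ee_pos: [0.5811, -0.0791, 0.2102]
orientation: [-0.0, 0.997, -0.076, 0.001]
wrist_force: [-0.7, -1.1, 0.4]
width: 0.55
gripper_force: 0.0
```

```bash
python3 go.py .5792 -.0814 .067 -9 0;python3 -c "
from h import *
s=snap('top','t2.png')"
```

```text
turn [-0.  -0.1  0.3] shift now [-0.0018  0.0026  0.1432] after turn [-0.0015  0.0025  0.1432]
t 7.25 pos [ 0.5811 -0.0791  0.2102] zaxis [ 0.002  0.    -1.   ] F [-0.7 -1.1  0.4] w 0.0517 g 0.0
```

>>> carry_out:
  plan:
    - [[0,0,0,-0.0015,0.0025,0.05,0.45],[0,0,0,0,0,0.05,0.45],[0,0,0,0,0,0.033,0.45],[0,0,0,0,0,0.01,0.45],[0,0,0,0,0,0,1],[0,0,0,0,0,0,1],[0,0,0,0,0,0,1],[0,0,0,0,0,-0.04,1],[0,0,0,0,0,-0.06,1],[0,0,0,0,0,-0.06,1]]

```text
time: 8.55
ee_pos: [0.5783, -0.0843, 0.2295]
orientation: [0.0, 0.997, -0.078, 0.001]
wrist_force: [0.8, -0.2, -0.5]
width: 0.271
gripper_force: 10.0
```

```bash
python3 go.py .453 -.303 .23 -2 0
```

```text
turn [ 0.  -0.1 -7. ] shift now [-0.0897  0.2355 -0.0007] after turn [-0.1176  0.2229 -0.0005]
t 8.55 pos [ 0.5783 -0.0843  0.2295] zaxis [ 0.003 -0.001 -1.   ] F [ 0.8 -0.2 -0.5] w 0.0255 g 10.0
```

>>> carry_out:
  plan:
    - [[0,0,-7,0,0,0,1],[0,0,0,-0.0235,0.045,0,1],[0,0,0,-0.0235,0.045,0,1],[0,0,0,-0.0235,0.045,0,1],[0,0,0,-0.0235,0.045,0,1],[0,0,0,-0.0235,0.045,0,1],[0,0,0,0,0,0,1],[0,0,0,0,0,0.05,1],[0,0,0,0,0,0.05,1],[0,0,0,0,0,0,1]]

```text
time: 9.8
ee_pos: [0.451, -0.3017, 0.1233]
orientation: [-0.003, 1.0, -0.017, -0.003]
wrist_force: [-0.0, 0.8, -1.4]
width: 0.272
gripper_force: 10.0
```

```bash
python3 go.py .453 -.303 .09 -2 0
```

```text
turn [-0.4  0.3  0.1] shift now [0.0022 0.0014 0.0332] after turn [0.002  0.0012 0.0333]
t 9.8 pos [ 0.451  -0.3017  0.1233] zaxis [-0.005  0.007 -1.   ] F [-0.   0.8 -1.4] w 0.0255 g 10.0
```

>>> carry_out:
  plan:
    - [[0,0,0,0.002,0.001,0.02,1],[0,0,0,0,0,0.013,1],[0,0,0,0,0,0.003,1],[0,0,0,0,0,0,1],[0,0,0,0,0,0,0.6],[0,0,0,0,0,0,0.6],[0,0,0,0,0,0,0.6],[0,0,0,0,0,-0.06,0.6],[0,0,0,0,0,-0.06,0.45],[0,0,0,0,0,0,0.45]]

```text
time: 11.05
ee_pos: [0.4584, -0.3094, 0.2178]
orientation: [0.005, 1.0, -0.017, 0.006]
wrist_force: [-0.2, -0.2, -0.4]
width: 0.541
gripper_force: 0.0
```

```bash
python3 go.py .4962 .0331 .21 -9 0
```

```text
turn [ 0.5 -0.7  7. ] shift now [ 0.0258 -0.3437  0.005 ] after turn [-0.0163 -0.3442  0.0078]
t 11.05 pos [ 0.4584 -0.3094  0.2178] zaxis [ 0.012 -0.009 -1.   ] F [-0.2 -0.2 -0.4] w 0.0508 g 0.0
```

>>> carry_out:
  plan:
    - [[0,0,7,0,0,0,0.45],[0,0,0,-0.0015,-0.05,0,0.45],[0,0,0,-0.0015,-0.05,0,0.45],[0,0,0,-0.0015,-0.05,0,0.45],[0,0,0,-0.0015,-0.05,0,0.45],[0,0,0,-0.0015,-0.05,0,0.45],[0,0,0,-0.0015,-0.05,0,0.45],[0,0,0,-0.001,-0.04,0,0.45],[0,0,0,0,0,0,0.45],[0,0,0,0,0,0,0.45]]

```text
time: 12.3
ee_pos: [0.4978, 0.0305, 0.2101]
orientation: [0.0, 0.997, -0.078, 0.0]
wrist_force: [-0.2, -0.4, -0.2]
width: 0.548
gripper_force: 0.0
```

```bash
python3 go.py .4962 .0331 .067 -9 0
```

```text
turn [ 0. -0.  0.] shift now [-0.002  -0.0024  0.1431] after turn [-0.0019 -0.0023  0.1431]
t 12.3 pos [0.4978 0.0305 0.2101] zaxis [ 0.    -0.001 -1.   ] F [-0.2 -0.4 -0.2] w 0.0515 g 0.0
```

>>> carry_out:
  plan:
    - [[0,0,0,-0.002,-0.0025,0.05,0.45],[0,0,0,0,0,0.05,0.45],[0,0,0,0,0,0.033,0.45],[0,0,0,0,0,0.01,0.45],[0,0,0,0,0,0,1],[0,0,0,0,0,0,1],[0,0,0,0,0,0,1],[0,0,0,0,0,-0.04,1],[0,0,0,0,0,-0.06,1],[0,0,0,0,0,-0.06,1]]

```text
time: 13.55
ee_pos: [0.4966, 0.0339, 0.2304]
orientation: [0.0, 0.997, -0.078, 0.001]
wrist_force: [0.8, -0.7, -0.9]
width: 0.282
gripper_force: 10.0
```

```bash
python3 go.py .455 -.233 .23 -2 0
```

```text
turn [ 0.  -0.2 -7. ] shift now [0.0005 0.2701 0.0004] after turn [-0.0323  0.2682  0.0004]
t 13.55 pos [0.4966 0.0339 0.2304] zaxis [ 0.003 -0.    -1.   ] F [ 0.8 -0.7 -0.9] w 0.0265 g 10.0
```

>>> carry_out:
  plan:
    - [[0,0,-7,0,0,0,1],[0,0,0,-0.0055,0.045,0,1],[0,0,0,-0.0055,0.045,0,1],[0,0,0,-0.0055,0.045,0,1],[0,0,0,-0.0055,0.045,0,1],[0,0,0,-0.0055,0.045,0,1],[0,0,0,-0.0055,0.043,0,1],[0,0,0,0,0,0.05,1],[0,0,0,0,0,0.04,1],[0,0,0,0,0,0,1]]

```text
time: 14.8
ee_pos: [0.4522, -0.2313, 0.1353]
orientation: [-0.002, 1.0, -0.017, -0.002]
wrist_force: [-0.0, 0.3, 0.3]
width: 0.285
gripper_force: 10.0
```

>>> carry_out:
  plan:
    - [[0,0,0,0,0,0.03,1],[0,0,0,0,0,0.018,1],[0,0,0,0,0,0,1],[0,0,0,0,0,0,1],[0,0,0,0,0,0,0.6],[0,0,0,0,0,0,0.6],[0,0,0,0,0,0,0.6],[0,0,0,0,0,-0.06,0.6],[0,0,0,0,0,-0.06,0.6],[0,0,0,0,0,0,0.6]]

```text
time: 16.05
ee_pos: [0.458, -0.2355, 0.2163]
orientation: [0.004, 1.0, -0.017, 0.006]
wrist_force: [-0.2, 0.7, 0.4]
width: 0.398
gripper_force: 0.0
```

```bash
python3 go.py .33 -.25 .23 -2 0; python3 -c "
from h import *
s=snap('top');t=snap('scene')
cv2.imwrite('pics/v2.png',np.hstack([crop(s['img'],390,220,170,160,2.2),crop(t['img'],180,110,180,160,2.2)]))"
```

```text
turn [ 0.4 -0.7  0. ] shift now [-0.1273  0.0191 -0.0151] after turn [-0.1274  0.019  -0.0137]
t 16.05 pos [ 0.458  -0.2355  0.2163] zaxis [ 0.012 -0.008 -1.   ] F [-0.2  0.7  0.4] w 0.0374 g 0.0
```

View pics/v2.png

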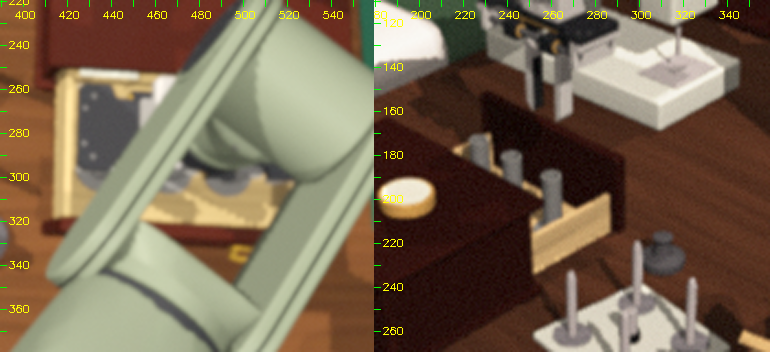

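All three cores stand upright in the drawer, seen in the scene view at (227,150), (242,158) and (261,168). The stand's pins are all free. Next is the push.

>>> carry_out:
  plan:
    - [[0,0,0,-0.036,0.023,0,1],[0,0,0,-0.036,0.024,0,1],[0,0,0,-0.037,0.024,0,1],[0,0,0,0,0,0,1],[0,0,0,0,0,0.05,1],[0,0,0,0,0,0.05,1],[0,0,0,0,0,0,1],[0,0,0,0,0,0,1]]

```text
time: 17.15
ee_pos: [0.3441, -0.3002, 0.1104]
orientation: [0.0, 1.0, -0.017, 0.001]
wrist_force: [0.2, -0.9, -0.7]
width: 0.004
gripper_force: 0.0
```

```bash
python3 go.py .367 -.2998 .105 -2.16 0;
```

```text
turn [ 0.  -0.1  0.2] shift now [ 0.0229 -0.0011  0.0054] after turn [ 0.0229 -0.0012  0.0054]
t 17.15 pos [ 0.3441 -0.3002  0.1104] zaxis [ 0.002 -0.    -1.   ] F [ 0.2 -0.9 -0.7] w 0.0004 g 0.0
```

>>> carry_out:
  plan:
    - [[0,0,0,0.008,-0.001,0.004,1],[0,0,0,0.008,0,0,1],[0,0,0,0.008,0,0,1],[0,0,0,0.008,0,0,1],[0,0,0,0.01,0,0,1],[0,0,0,0.01,0,0,1],[0,0,0,0.01,0,0,1],[0,0,0,0.01,0,0,1],[0,0,0,0.01,0,0,1],[0,0,0,0.01,0,0,1]]

```text
time: 18.4
ee_pos: [0.4359, -0.3024, 0.1058]
orientation: [0.0, 1.0, -0.017, 0.001]
wrist_force: [-1.7, -1.6, 0.2]
width: 0.005
gripper_force: 0.7
```

>>> carry_out:
  plan:
    - [[0,0,0,0.01,0,0,1],[0,0,0,0.01,0,0,1],[0,0,0,0.01,0,0,1],[0,0,0,0.01,0,0,1],[0,0,0,0.01,0,0,1],[0,0,0,0.01,0,0,1],[0,0,0,0.005,0,0,1],[0,0,0,0.005,0,0,1]]

```text
time: 19.4
ee_pos: [0.5056, -0.3046, 0.1061]
orientation: [-0.0, 1.0, -0.017, 0.001]
wrist_force: [-1.3, -0.0, 1.1]
width: 0.01
gripper_force: 0.6
```

```bash
python3 go.py .54 -.306 .105 -2.16 0; python3 -c "
from h import *
s=snap('top');t=snap('scene')
cv2.imwrite('pics/v3.png',np.hstack([crop(s['img'],390,220,170,160,2.2),crop(t['img'],180,110,180,160,2.2)]))"
```

```text
turn [-0.  -0.1  0.2] shift now [0.0345 0.0002 0.0011] after turn [0.0345 0.0001 0.0011]
t 19.4 pos [ 0.5056 -0.3046  0.1061] zaxis [ 0.002  0.    -1.   ] F [-1.3 -0.   1.1] w 0.0009 g 0.6
```

View pics/v3.png

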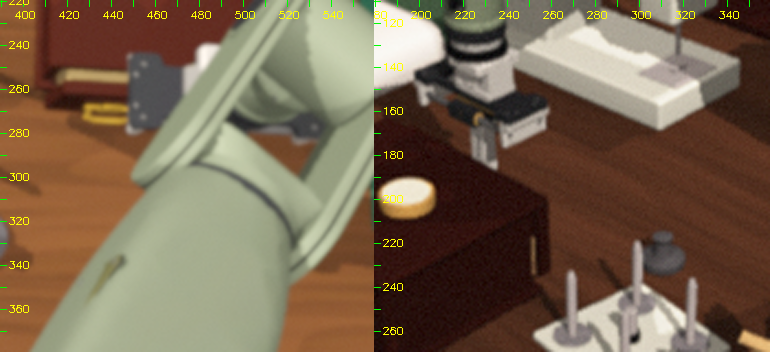

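The drawer front is about 20 mm from home, with a sliver still showing at (533,...) in the composite. I'll continue in small steps.

>>> carry_out:
  plan:
    - [[0,0,0,0.005,0,0,1],[0,0,0,0.005,0,0,1],[0,0,0,0.005,0,0,1],[0,0,0,0.003,0,0,1]]

```text
time: 20.0
ee_pos: [0.5229, -0.3052, 0.1061]
orientation: [-0.0, 1.0, -0.017, 0.0]
wrist_force: [-2.4, 0.4, 0.8]
width: 0.008
gripper_force: 0.9
```

>>> carry_out:
  plan:
    - [[0,0,0,0.002,0,0,1],[0,0,0,0.002,0,0,1]]

```text
time: 20.25
ee_pos: [0.5243, -0.3053, 0.1061]
orientation: [-0.0, 1.0, -0.017, -0.003]
wrist_force: [-14.4, 1.8, 9.4]
width: 0.005
gripper_force: 7.0
```

>>> carry_out:
  plan:
    - [[0,0,0,0.002,0,0,1],[0,0,0,0,0,0,1]]

```text
time: 20.5
ee_pos: [0.5242, -0.3052, 0.1061]
orientation: [-0.001, 1.0, -0.017, -0.005]
wrist_force: [-16.6, 1.2, 10.5]
width: 0.005
gripper_force: 8.3
```

>>> carry_out:
  plan:
    - [[0,0,0,-0.02,0,0,1],[0,0,0,-0.05,0,0,1],[0,0,0,0,0,0,1],[0,0,0,0,0,-0.06,0.3],[0,0,0,0,0,-0.06,0.3],[0,0,0,0,0,-0.02,0.3],[0,0,0,0,0,0,0.3],[0,0,0,0,0,0,0.3]]

```text
time: 21.5
ee_pos: [0.4591, -0.3026, 0.2446]
orientation: [-0.001, 1.0, -0.017, 0.0]
wrist_force: [-0.3, 0.2, -0.8]
width: 0.503
gripper_force: 0.0
```

```bash
cat > cones.py <<'E'
from h import *
c,s=np.cos(.1145),np.sin(.1145)
n=np.array([-.6428,0,.766]);u=np.array([.766,0,.6428])
for nm,a,b in[('UL',.05,.055),('UR',.05,-.055),('DL',-.05,.055),('DR',-.05,-.055)]:
    for h in(.047,.16):
        L=np.array([-.12,0,.115])+u*(a-.003)+np.array([0,b,0])+n*h
        print(nm,h,np.round([.6511+c*L[0]-s*L[1],.3108+s*L[0]+c*L[1],L[2]],4))
E
python3 cones.py; python3 - <<'E'
from h import *
s=snap('top','t3.png');t=snap('scene','s3.png')
E
python3 go.py .43 .15 .25 6.6 40
```

```text
UL 0.047 [0.5314 0.3524 0.1812]
UL 0.16 [0.4592 0.3441 0.2678]
UR 0.047 [0.5439 0.2431 0.1812]
UR 0.16 [0.4718 0.2348 0.2678]
DL 0.047 [0.4553 0.3436 0.1169]
DL 0.16 [0.3831 0.3353 0.2035]
DR 0.047 [0.4678 0.2344 0.1169]
DR 0.16 [0.3957 0.2261 0.2035]
turn [ 2.9 40.  -8.3] shift now [-0.0441 -0.4511 -0.0051] after turn [ 0.0221 -0.4526  0.0104]
t 21.6 pos [ 0.4585 -0.3023  0.2437] zaxis [-0.001  0.002 -1.   ] F [ 0.3  0.3 -0.7] w 0.0548 g 0.0
```

>>> carry_out:
  plan:
    - [[0,0,-8.3,0,0,0,0.3],[0,0,0,0.004,-0.053,-0.003,0.3],[0,0,0,0.004,-0.053,-0.003,0.3],[0,0,0,0.004,-0.053,-0.003,0.3],[0,0,0,0.004,-0.053,-0.003,0.3],[0,0,0,0.004,-0.053,-0.003,0.3],[0,0,0,0.004,-0.053,-0.003,0.3],[0,0,0,0.004,-0.053,-0.003,0.3],[0,0,0,0.004,-0.053,-0.003,0.3],[0,0,0,0,0,0,0.3]]

```text
time: 22.85
ee_pos: [0.443, 0.1249, 0.2686]
orientation: [-0.0, 0.998, 0.058, -0.0]
wrist_force: [0.3, 0.0, -0.1]
width: 0.698
gripper_force: 0.0
```

>>> carry_out:
  plan:
    - [[0,10,0,0,0,0,0.3],[0,10,0,0,0,0,0.3],[0,10,0,0,0,0,0.3],[0,10,0,0,0,0,0.3],[0,0,0,0,0,0,0.3],[0,0,0,0,0,0,0.3]]

```text
time: 23.6
ee_pos: [0.4456, 0.1212, 0.2717]
orientation: [-0.018, 0.938, 0.051, 0.343]
wrist_force: [1.1, 0.4, -0.1]
width: 0.699
gripper_force: 0.0
```

```bash
python3 go.py .4718 .2348 .2678 6.56 40
```

```text
turn [ 0.2 -0.1 -0.2] shift now [ 0.0269 -0.1101  0.0276] after turn [ 0.0274 -0.1099  0.028 ]
t 23.6 pos [0.4456 0.1212 0.2717] zaxis [ 0.641  0.069 -0.764] F [ 1.1  0.4 -0.1] w 0.0657 g 0.0
```

>>> carry_out:
  plan:
    - [[0,0,0,0.013,-0.05,0.014,0.3],[0,0,0,0.014,-0.05,0.014,0.3],[0,0,0,0,-0.01,0,0.3],[0,0,0,0,0,0,0.3],[0,0,0,0,0,0,0.3],[0,0,0,0,0,0,0.3]]

```text
time: 24.35
ee_pos: [0.471, 0.233, 0.2665]
orientation: [-0.018, 0.938, 0.051, 0.342]
wrist_force: [0.2, -0.6, -0.6]
width: 0.699
gripper_force: 0.0
```

```bash
python3 go.py .5439 .2431 .1812 6.56 40; python3 -c "
from h import *
s=snap('top');t=snap('scene')
a=crop(t['img'],330,150,140,150,2.8)
cv2.imwrite('pics/v4.png',np.hstack([a,cv2.resize(crop(s['img'],390,220,170,160,2.2),(380,420))]))"
```

```text
turn [ 0.2 -0.1 -0.3] shift now [ 0.0013 -0.0022  0.1127] after turn [ 0.0016 -0.0017  0.1127]
t 24.35 pos [0.471  0.233  0.2665] zaxis [ 0.641  0.069 -0.765] F [ 0.2 -0.6 -0.6] w 0.0658 g 0.0
```

View pics/v4.png

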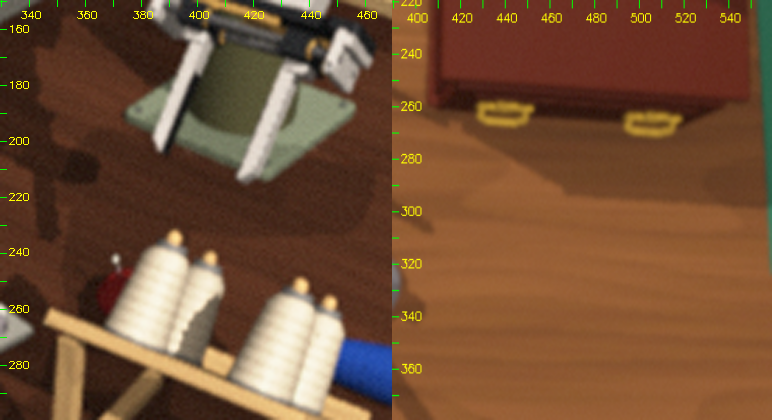

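The drawer is fully home, with its front flush at (500,258) in the top view. The open jaws line up with the upper-right peg at (392,235). Now I'll advance along the peg, grip and pull the cone off.

>>> carry_out:
  plan:
    - [[0,0,-0.3,0.0015,-0.002,0.04,0.3],[0,0,0,0,0,0.04,0.3],[0,0,0,0,0,0.025,0.3],[0,0,0,0,0,0.0075,0.3],[0,0,0,0,0,0,0.3],[0,0,0,0,0,0,1],[0,0,0,0,0,0,1],[0,0,0,0,0,0,1]]
  squeeze: 20

```text
time: 25.45
ee_pos: [0.5432, 0.2441, 0.1818]
orientation: [-0.018, 0.938, 0.054, 0.343]
wrist_force: [-3.7, -1.0, 3.4]
width: 0.475
gripper_force: 20.2
```

```bash
python3 go.py .5439 .2431 .1812 6.56 40
```

```text
turn [ 0.2 -0.2  0.1] shift now [-0.      0.001   0.0009] after turn [0.     0.001  0.0008]
t 25.45 pos [0.5432 0.2441 0.1818] zaxis [ 0.641  0.071 -0.764] F [-3.7 -1.   3.4] w 0.0446 g 20.2
```

>>> carry_out:
  plan:
    - [[0,0,0,0,0,-0.015,1],[0,0,0,0,0,-0.03,1],[0,0,0,0,0,-0.04,1],[0,0,0,0,0,-0.035,1],[0,0,0,0,0,0,1],[0,-10,0,0,0,0,1],[0,-10,0,0,0,0,1],[0,-10,0,0,0,0,1],[0,-10,0,0,0,0,1],[0,0,0,0,0,0,1]]

```text
time: 26.7
ee_pos: [0.4685, 0.2347, 0.2689]
orientation: [0.003, 0.998, 0.056, -0.002]
wrist_force: [-0.9, -0.2, -1.8]
width: 0.476
gripper_force: 19.9
```

```bash
python3 go.py .5949 .0173 .19 -9 0
```

```text
turn [ 0.3  0.2 15.4] shift now [0.1016 0.2297 0.0798] after turn [0.1588 0.195  0.0789]
t 26.7 pos [0.4685 0.2347 0.2689] zaxis [-0.003 -0.006 -1.   ] F [-0.9 -0.2 -1.8] w 0.0448 g 19.9
```

>>> carry_out:
  plan:
    - [[0,0,7.7,0,0,0,1],[0,0,7.7,0,0,0,1],[0,0,0,0.032,0.039,0.01,1],[0,0,0,0.032,0.039,0.01,1],[0,0,0,0.032,0.039,0.01,1],[0,0,0,0.032,0.039,0.01,1],[0,0,0,0.031,0.039,0.01,1],[0,0,0,0,0,0.02,1],[0,0,0,0,0,0,1],[0,0,0,0,0,0,1]]

```text
time: 27.95
ee_pos: [0.5929, 0.0186, 0.2038]
orientation: [0.002, 0.997, -0.077, 0.001]
wrist_force: [0.4, -0.3, 0.0]
width: 0.476
gripper_force: 19.9
```

```bash
python3 go.py .5949 .0173 .17 -9 0; python3 -c "
from h import *
s=snap('top');t=snap('scene')
print(proj(t,[[.5949,.0173,.102],[.5949,.0173,.012]]))
cv2.imwrite('pics/v5.png',np.hstack([crop(t['img'],245,150,95,150,4),crop(s['img'],280,180,100,150,4)]))"
```

```text
turn [ 0.2 -0.2  0.2] shift now [0.0021 0.0009 0.0338] after turn [0.0022 0.001  0.0338]
t 27.95 pos [0.5929 0.0186 0.2038] zaxis [ 0.002 -0.004 -1.   ] F [ 0.4 -0.3  0. ] w 0.0447 g 19.9
[[294.89535388 251.39712954]
 [294.91965188 279.69888996]]
```

View pics/v5.png

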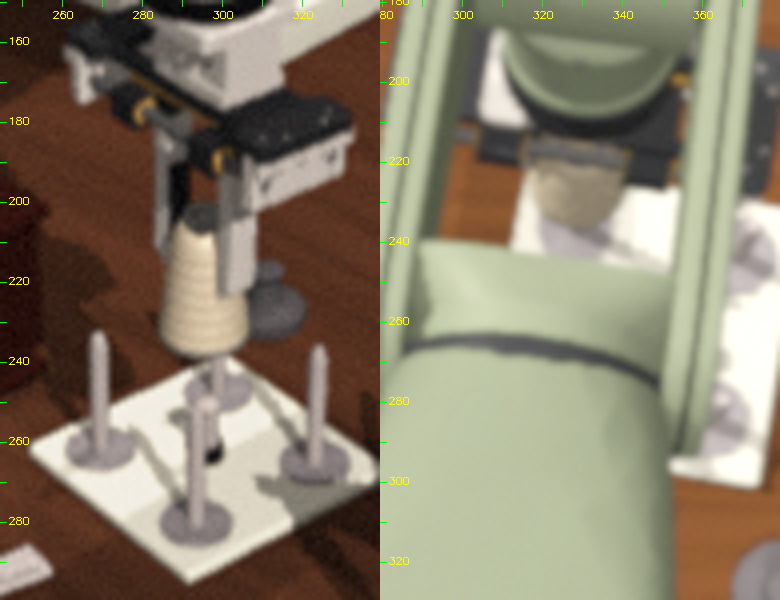

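The cone hangs upright with its base at about (296,232) in the scene view, directly above the near pin tip at (296,250). Lowering it now.

>>> carry_out:
  plan:
    - [[0,0,0.2,0.002,0.001,0.03,1],[0,0,0,0,0,0.02,1],[0,0,0,0,0,0.01,1],[0,0,0,0,0,0.01,1],[0,0,0,0,0,0,1]]

```text
time: 28.68
ee_pos: [0.5956, 0.0166, 0.1335]
orientation: [0.002, 0.997, -0.079, 0.001]
wrist_force: [-0.9, -0.5, -1.6]
width: 0.474
gripper_force: 19.8
```

>>> carry_out:
  plan:
    - [[0,0,0,0,0,0.02,1],[0,0,0,0,0,0.02,1],[0,0,0,0,0,0.02,1],[0,0,0,0,0,0.01,1],[0,0,0,0,0,0,1],[0,0,0,0,0,0,1]]

```text
time: 29.42
ee_pos: [0.5959, 0.0162, 0.064]
orientation: [0.002, 0.997, -0.079, 0.001]
wrist_force: [0.8, 0.1, -1.6]
width: 0.471
gripper_force: 19.8
```

```bash
python3 go.py .5949 .0173 .059 -9 0
```

```text
turn [ 0.2 -0.2 -0.1] shift now [-0.0011 -0.0009  0.005 ] after turn [-0.0011 -0.0009  0.005 ]
t 29.43 pos [0.5959 0.0162 0.064 ] zaxis [ 0.002 -0.004 -1.   ] F [ 0.8  0.1 -1.6] w 0.0443 g 19.8
```

>>> carry_out:
  plan:
    - [[0,0,0,-0.001,-0.001,0.003,1],[0,0,0,0,0,0,1],[0,0,0,0,0,0,0.3],[0,0,0,0,0,0,0.3],[0,0,0,0,0,0,0.3],[0,0,0,0,0,-0.04,0.3],[0,0,0,0,0,-0.06,0.3],[0,0,0,0,0,-0.06,0.3],[0,0,0,0,0,-0.03,0.3],[0,0,0,0,0,0,0.3]]

```text
time: 30.68
ee_pos: [0.5963, 0.0178, 0.2541]
orientation: [0.002, 0.997, -0.079, 0.004]
wrist_force: [1.1, -0.5, -0.4]
width: 0.701
gripper_force: 0.0
```

```bash
python3 go.py .3957 .2261 .2035 6.56 40; python3 go.py .3957 .2261 .24 6.56 0
```

```text
turn [  5.7  39.2 -14.9] shift now [-0.2313 -0.1742  0.0479] after turn [-0.1669 -0.2298 -0.074 ]
t 30.68 pos [0.5963 0.0178 0.2541] zaxis [ 0.009 -0.004 -1.   ] F [ 1.1 -0.5 -0.4] w 0.0658 g 0.0
turn [  0.2  -0.5 -15.6] shift now [-0.231  -0.1741  0.0114] after turn [-0.1754 -0.2298  0.0141]
t 30.68 pos [0.5963 0.0178 0.2541] zaxis [ 0.009 -0.004 -1.   ] F [ 1.1 -0.5 -0.4] w 0.0658 g 0.0
```

>>> carry_out:
  plan:
    - [[0,0,-7.8,0,0,0,0.3],[0,0,-7.8,0,0,0,0.3],[0,0,0,-0.035,-0.046,0,0.3],[0,0,0,-0.035,-0.046,0,0.3],[0,0,0,-0.035,-0.046,0,0.3],[0,0,0,-0.035,-0.046,0,0.3],[0,0,0,-0.035,-0.046,0,0.3],[0,10,0,0,0,0,0.3],[0,10,0,0,0,0,0.3],[0,10,0,0,0,0,0.3]]

```text
time: 31.92
ee_pos: [0.3932, 0.2263, 0.2471]
orientation: [-0.013, 0.964, 0.056, 0.26]
wrist_force: [0.4, -1.1, 0.5]
width: 0.698
gripper_force: 0.0
```

>>> carry_out:
  plan:
    - [[0,10,0,0,0,0,0.3],[0,0,0,0,0,0,0.3],[0,0,0,0,0,0,0.3],[0,0,0,0,0,0,0.3]]

```text
time: 32.42
ee_pos: [0.3965, 0.2271, 0.2517]
orientation: [-0.018, 0.938, 0.053, 0.343]
wrist_force: [-1.0, 0.5, -0.8]
width: 0.704
gripper_force: 0.0
```

```bash
python3 go.py .3957 .2261 .2035 6.56 40
```

```text
turn [ 0.2 -0.2  0. ] shift now [-0.0318  0.0008  0.0363] after turn [-0.0317  0.0009  0.0364]
t 32.42 pos [0.3965 0.2271 0.2517] zaxis [ 0.641  0.07  -0.764] F [-1.   0.5 -0.8] w 0.0662 g 0.0
```

>>> carry_out:
  plan:
    - [[0,0,0,-0.032,0.001,0.02,0.3],[0,0,0,0,0,0.016,0.3],[0,0,0,0,0,0,0.3],[0,0,0,0,0,0,0.3],[0,0,0,0,0,0,0.3]]

```text
time: 33.05
ee_pos: [0.394, 0.2256, 0.2028]
orientation: [-0.018, 0.938, 0.054, 0.343]
wrist_force: [0.2, 0.3, 0.4]
width: 0.702
gripper_force: 0.0
```

```bash
python3 go.py .4678 .2344 .1169 6.56 40
```

```text
turn [ 0.2 -0.2  0.1] shift now [ 0.0014 -0.0006  0.1135] after turn [ 0.0017 -0.0003  0.1135]
t 33.05 pos [0.394  0.2256 0.2028] zaxis [ 0.641  0.071 -0.764] F [0.2 0.3 0.4] w 0.066 g 0.0
```

>>> carry_out:
  plan:
    - [[0,0,0,0.0015,-0.0005,0.04,0.3],[0,0,0,0,0,0.04,0.3],[0,0,0,0,0,0.025,0.3],[0,0,0,0,0,0.008,0.3],[0,0,0,0,0,0,0.3],[0,0,0,0,0,0,1],[0,0,0,0,0,0,1],[0,0,0,0,0,0,1]]

```text
time: 34.05
ee_pos: [0.4667, 0.2343, 0.1168]
orientation: [-0.018, 0.938, 0.054, 0.343]
wrist_force: [-4.6, -0.5, 5.9]
width: 0.474
gripper_force: 20.2
```

>>> carry_out:
  plan:
    - [[0,0,0,0,0,-0.015,1],[0,0,0,0,0,-0.03,1],[0,0,0,0,0,-0.04,1],[0,0,0,0,0,-0.035,1],[0,0,0,0.04,0,-0.03,1],[0,-10,0,0,0,0,1],[0,-10,0,0,0,0,1],[0,-10,0,0,0,0,1],[0,-10,0,0,0,0,1],[0,0,0,0,0,0,1]]

```text
time: 35.3
ee_pos: [0.4028, 0.2265, 0.255]
orientation: [0.002, 0.998, 0.056, -0.0]
wrist_force: [-0.2, 1.2, -0.9]
width: 0.47
gripper_force: 19.9
```

```bash
python3 go.py .4962 .0331 .2 -9 0
```

```text
turn [ 0.3  0.  15.4] shift now [0.0712 0.2024 0.0558] after turn [0.1225 0.1765 0.055 ]
t 35.3 pos [0.4028 0.2265 0.255 ] zaxis [-0.001 -0.005 -1.   ] F [-0.2  1.2 -0.9] w 0.0441 g 19.9
```

>>> carry_out:
  plan:
    - [[0,0,7.7,0,0,0,1],[0,0,7.7,0,0,0,1],[0,0,0,0.0245,0.0353,0.011,1],[0,0,0,0.0245,0.0353,0.011,1],[0,0,0,0.0245,0.0353,0.011,1],[0,0,0,0.0245,0.0353,0.011,1],[0,0,0,0.0245,0.0353,0.011,1],[0,0,0,0,0,0,1],[0,0,0,0,0,0,1],[0,0,0,0,0,0,1]]

```text
time: 36.55
ee_pos: [0.4943, 0.0346, 0.2028]
orientation: [0.002, 0.997, -0.076, 0.002]
wrist_force: [-0.6, 0.4, -0.6]
width: 0.474
gripper_force: 19.9
```

```bash
python3 go.py .4962 .0331 .135 -9 0; python3 -c "
from h import *
t=snap('scene')
cv2.imwrite('pics/v6.png',crop(t['img'],245,150,110,150,4))"
```

```text
turn [ 0.2 -0.2  0.2] shift now [0.0018 0.001  0.0678] after turn [0.0021 0.0012 0.0678]
t 36.55 pos [0.4943 0.0346 0.2028] zaxis [ 0.003 -0.004 -1.   ] F [-0.6  0.4 -0.6] w 0.0446 g 19.9
```

View pics/v6.png

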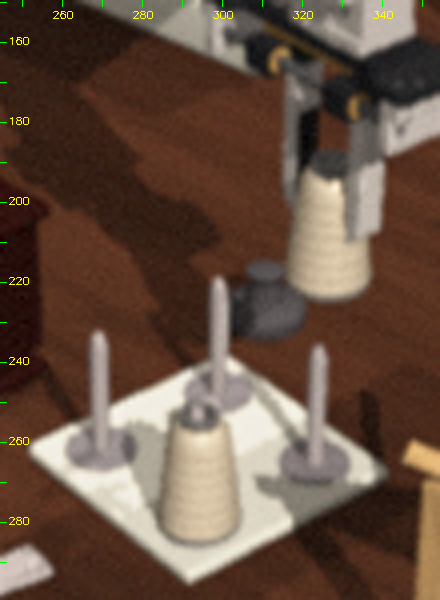

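```bash
python3 -c "
from h import *
import pickle
t=pickle.load(open('scene0.pkl','rb'))
print(proj(t,[[.4943,.0346,.156],[.4962,.0331,.156],[.4962,.0331,.102],[.4962,.0331,.012],[.4962+.01,.0331,.156],[.4962,.0431,.156]]))"
```

```text
[[326.79460834 218.86677182]
 [325.84944233 218.95984313]
 [325.24184235 236.58995716]
 [324.28168102 264.44958902]
 [323.30422088 220.62062952]
 [328.95168287 220.43941095]]
```

>>> carry_out:
  plan:
    - [[0,0,0.2,0.0025,0.0017,0.03,1],[0,0,0,0,0,0.02,1],[0,0,0,0,0,0.01,1],[0,0,0,0,0,0.01,1],[0,0,0,0,0,0,1]]

```text
time: 37.22
ee_pos: [0.4971, 0.0314, 0.1319]
orientation: [0.002, 0.997, -0.079, 0.001]
wrist_force: [0.3, 0.2, -0.5]
width: 0.476
gripper_force: 19.9
```

>>> carry_out:
  plan:
    - [[0,0,0,0,0,0.02,1],[0,0,0,0,0,0.02,1],[0,0,0,0,0,0.02,1],[0,0,0,0,0,0.01,1],[0,0,0,0,0,0,1],[0,0,0,0,0,0,1]]

```text
time: 37.98
ee_pos: [0.498, 0.0307, 0.063]
orientation: [0.002, 0.997, -0.079, 0.002]
wrist_force: [0.3, 0.2, -1.0]
width: 0.476
gripper_force: 19.9
```

```bash
python3 go.py .4962 .0331 .059 -9 0
```

```text
turn [ 0.2 -0.2 -0.1] shift now [-0.0021 -0.0021  0.004 ] after turn [-0.0021 -0.0021  0.004 ]
t 37.98 pos [0.498  0.0307 0.063 ] zaxis [ 0.003 -0.004 -1.   ] F [ 0.3  0.2 -1. ] w 0.0447 g 19.9
```

>>> carry_out:
  plan:
    - [[0,0,0,-0.0015,-0.0015,0.0025,1],[0,0,0,0,0,0,1],[0,0,0,0,0,0,0.3],[0,0,0,0,0,0,0.3],[0,0,0,0,0,0,0.3],[0,0,0,0,0,-0.04,0.3],[0,0,0,0,0,-0.06,0.3],[0,0,0,0,0,-0.06,0.3],[0,0,0,0,0,-0.04,0.3],[0,0,0,0,0,0,0.3]]

```text
time: 39.22
ee_pos: [0.4984, 0.033, 0.2641]
orientation: [0.002, 0.997, -0.079, 0.006]
wrist_force: [-0.0, 0.7, 0.0]
width: 0.699
gripper_force: 0.0
```

```bash
python3 go.py .43 .335 .28 6.56 0
```

```text
turn [  0.3  -0.6 -15.6] shift now [-0.115  -0.2874 -0.018 ] after turn [-0.0335 -0.3079 -0.0159]
t 39.23 pos [0.4984 0.033  0.2641] zaxis [ 0.011 -0.005 -1.   ] F [-0.   0.7  0. ] w 0.0657 g 0.0
```

>>> carry_out:
  plan:
    - [[0,0,-7.8,0,0,0,0.3],[0,0,-7.8,0,0,-0.01,0.3],[0,0,0,-0.0055,-0.0513,-0.004,0.3],[0,0,0,-0.0055,-0.0513,-0.004,0.3],[0,0,0,-0.0055,-0.0513,0,0.3],[0,0,0,-0.0055,-0.0513,0,0.3],[0,0,0,-0.0055,-0.0513,0,0.3],[0,0,0,-0.0055,-0.0513,0,0.3],[0,10,0,0,0,0,0.3],[0,10,0,0,0,0,0.3]]

```text
time: 40.48
ee_pos: [0.4276, 0.3358, 0.2736]
orientation: [-0.007, 0.983, 0.057, 0.175]
wrist_force: [0.7, -0.0, -1.1]
width: 0.697
gripper_force: 0.0
```

>>> carry_out:
  plan:
    - [[0,10,0,0,0,0,0.3],[0,10,0,0,0,0,0.3],[0,0,0,0,0,0,0.3],[0,0,0,0,0,0,0.3],[0,0,0,0,0,0,0.3]]

```text
time: 41.1
ee_pos: [0.43, 0.3361, 0.2786]
orientation: [-0.018, 0.938, 0.053, 0.343]
wrist_force: [-0.1, 0.2, 0.6]
width: 0.701
gripper_force: 0.0
```

```bash
python3 go.py .4592 .3441 .2678 6.56 40
```

```text
turn [ 0.2 -0.2 -0. ] shift now [ 0.0159 -0.0047  0.0275] after turn [ 0.0159 -0.0046  0.0275]
t 41.1 pos [0.43   0.3361 0.2786] zaxis [ 0.641  0.071 -0.764] F [-0.1  0.2  0.6] w 0.0659 g 0.0
```

Settled, so I'll go straight down the peg: x +0.016, y −0.005, z +0.0275 + 0.113.

>>> carry_out:
  plan:
    - [[0,0,0,0.016,-0.0045,0.0275,0.3],[0,0,0,0,0,0,0.3],[0,0,0,0,0,0.035,0.3],[0,0,0,0,0,0.02,0.3],[0,0,0,0,0,0,0.3],[0,0,0,0,0,0,0.3]]

```text
time: 41.85
ee_pos: [0.4927, 0.3473, 0.2249]
orientation: [-0.018, 0.938, 0.054, 0.343]
wrist_force: [0.4, -0.0, -0.7]
width: 0.7
gripper_force: 0.0
```

```bash
python3 go.py .5314 .3524 .1812 6.56 40
```

```text
turn [ 0.2 -0.1  0.1] shift now [ 0.0017 -0.0008  0.0585] after turn [ 0.0018 -0.0007  0.0585]
t 41.85 pos [0.4927 0.3473 0.2249] zaxis [ 0.641  0.071 -0.764] F [ 0.4 -0.  -0.7] w 0.0658 g 0.0
```

>>> carry_out:
  plan:
    - [[0,0,0,0.0017,-0.0008,0.03,0.3],[0,0,0,0,0,0.02,0.3],[0,0,0,0,0,0.008,0.3],[0,0,0,0,0,0,0.3],[0,0,0,0,0,0,1],[0,0,0,0,0,0,1],[0,0,0,0,0,0,1]]

```text
time: 42.72
ee_pos: [0.5307, 0.3525, 0.1812]
orientation: [-0.018, 0.938, 0.054, 0.343]
wrist_force: [-2.0, -0.2, 2.2]
width: 0.472
gripper_force: 20.1
```

>>> carry_out:
  plan:
    - [[0,0,0,0,0,-0.015,1],[0,0,0,0,0,-0.03,1],[0,0,0,0,0,-0.04,1],[0,0,0,0,0,-0.035,1],[0,0,0,0.01,0,-0.01,1],[0,-10,0,0,0,0,1],[0,-10,0,0,0,0,1],[0,-10,0,0,0,0,1],[0,-10,0,0,0,0,1],[0,0,0,0,0,0,1]]

```text
time: 43.98
ee_pos: [0.4578, 0.3431, 0.284]
orientation: [0.003, 0.998, 0.055, -0.0]
wrist_force: [0.3, -0.2, -1.3]
width: 0.476
gripper_force: 19.9
```

```bash
python3 go.py .5792 -.0814 .2 -9 0
```

```text
turn [ 0.3  0.  15.4] shift now [0.0738 0.4349 0.0862] after turn [0.1863 0.4003 0.084 ]
t 43.98 pos [0.4578 0.3431 0.284 ] zaxis [-0.001 -0.005 -1.   ] F [ 0.3 -0.2 -1.3] w 0.0447 g 19.9
```

>>> carry_out:
  plan:
    - [[0,0,7.7,0,0,0,1],[0,0,7.7,0,0,0,1],[0,0,0,0.0233,0.05,0.01,1],[0,0,0,0.0233,0.05,0.01,1],[0,0,0,0.0233,0.05,0.01,1],[0,0,0,0.0233,0.05,0.01,1],[0,0,0,0.0233,0.05,0.01,1],[0,0,0,0.0233,0.05,0.01,1],[0,0,0,0.0233,0.05,0.01,1],[0,0,0,0.0233,0.05,0.01,1]]

```text
time: 45.22
ee_pos: [0.5772, -0.0814, 0.2078]
orientation: [0.002, 0.997, -0.077, 0.002]
wrist_force: [1.7, -0.5, -1.6]
width: 0.471
gripper_force: 19.9
```

>>> carry_out:
  plan:
    - [[0,0,0,0,0,0,1],[0,0,0,0,0,0,1],[0,0,0,0,0,0,1]]

```text
time: 45.6
ee_pos: [0.5774, -0.0788, 0.2084]
orientation: [0.002, 0.997, -0.076, 0.001]
wrist_force: [0.4, 0.2, -1.2]
width: 0.473
gripper_force: 19.9
```

```bash
python3 go.py .5792 -.0814 .135 -9 0; python3 -c "
from h import *
t=snap('scene')
print(proj(t,[[.5792,-.0814,.156],[.5792,-.0814,.102]]))
cv2.imwrite('pics/v7.png',crop(t['img'],235,150,110,150,4))"
```

```text
turn [ 0.2 -0.2  0.3] shift now [0.002  0.0021 0.0735] after turn [0.0022 0.0023 0.0734]
t 45.6 pos [ 0.5774 -0.0788  0.2084] zaxis [ 0.003 -0.004 -1.   ] F [ 0.4  0.2 -1.2] w 0.0445 g 19.9
[[269.70774118 215.8219284 ]
 [270.2258552  233.42318689]]
```

View pics/v7.png

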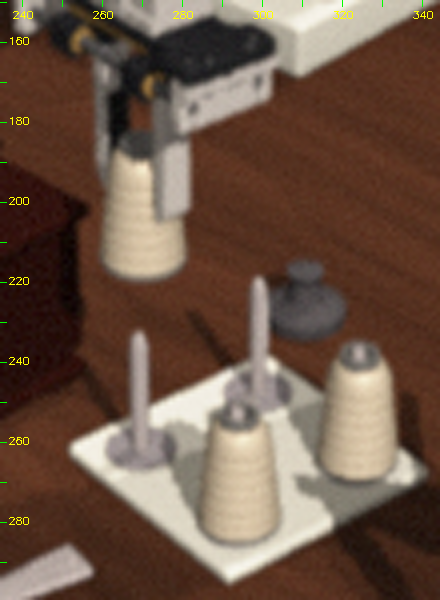

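Two cones are seated. The third is upright with its base at (271,217), above the pin tip at (270,233). Lowering it with a 2 mm correction.

>>> carry_out:
  plan:
    - [[0,0,0.2,0.0022,0.0022,0.03,1],[0,0,0,0,0,0.02,1],[0,0,0,0,0,0.015,1],[0,0,0,0,0,0.01,1],[0,0,0,0,0,0,1]]

```text
time: 46.28
ee_pos: [0.5794, -0.0827, 0.1325]
orientation: [0.002, 0.997, -0.079, 0.001]
wrist_force: [-0.2, -0.9, -1.5]
width: 0.472
gripper_force: 19.9
```

>>> carry_out:
  plan:
    - [[0,0,0,0,0,0.02,1],[0,0,0,0,0,0.02,1],[0,0,0,0,0,0.02,1],[0,0,0,0,0,0.01,1],[0,0,0,0,0,0,1],[0,0,0,0,0,0,1]]

```text
time: 47.02
ee_pos: [0.5805, -0.0836, 0.0639]
orientation: [0.002, 0.997, -0.079, 0.002]
wrist_force: [0.2, 0.2, -0.3]
width: 0.473
gripper_force: 19.9
```

```bash
python3 go.py .5792 -.0814 .059 -9 0
```

```text
turn [ 0.2 -0.2 -0.1] shift now [-0.0017 -0.002   0.0049] after turn [-0.0017 -0.002   0.0049]
t 47.02 pos [ 0.5805 -0.0836  0.0639] zaxis [ 0.003 -0.004 -1.   ] F [ 0.2  0.2 -0.3] w 0.0445 g 19.9
```

>>> carry_out:
  plan:
    - [[0,0,0,-0.0015,-0.0015,0.0035,1],[0,0,0,0,0,0,1],[0,0,0,0,0,0,0.3],[0,0,0,0,0,0,0.3],[0,0,0,0,0,0,0.3],[0,0,0,0,0,-0.04,0.3],[0,0,0,0,0,-0.06,0.3],[0,0,0,0,0,-0.06,0.3],[0,0,0,0,0,-0.04,0.3],[0,0,0,0,0,0,0.3]]

```text
time: 48.28
ee_pos: [0.581, -0.0817, 0.2651]
orientation: [0.003, 0.997, -0.079, 0.006]
wrist_force: [0.6, -0.3, 0.1]
width: 0.7
gripper_force: 0.0
```

```bash
python3 go.py .385 .335 .25 6.56 0
```

```text
turn [  0.4  -0.7 -15.6] shift now [-0.2594 -0.3807  0.01  ] after turn [-0.1471 -0.4364  0.0151]
t 48.27 pos [ 0.581  -0.0817  0.2651] zaxis [ 0.012 -0.007 -1.   ] F [ 0.6 -0.3  0.1] w 0.0658 g 0.0
```

>>> carry_out:
  plan:
    - [[0,0,-7.8,0,0,0,0.3],[0,0,-7.8,0,0,0,0.3],[0,0,0,-0.0183,-0.0545,0,0.3],[0,0,0,-0.0183,-0.0545,0,0.3],[0,0,0,-0.0183,-0.0545,0,0.3],[0,0,0,-0.0183,-0.0545,0,0.3],[0,0,0,-0.0183,-0.0545,0,0.3],[0,0,0,-0.0183,-0.0545,0,0.3],[0,0,0,-0.0183,-0.0545,0,0.3],[0,0,0,-0.0183,-0.0545,0,0.3]]

```text
time: 49.52
ee_pos: [0.3813, 0.3365, 0.2557]
orientation: [0.003, 0.998, 0.057, -0.0]
wrist_force: [0.4, -0.1, 0.7]
width: 0.698
gripper_force: 0.0
```

>>> carry_out:
  plan:
    - [[0,10,0,0,0,0,0.3],[0,10,0,0,0,0,0.3],[0,10,0,0,0,0,0.3],[0,10,0,0,0,0,0.3],[0,0,0,0,0,0,0.3],[0,0,0,0,0,0,0.3],[0,0,0,0,0,0,0.3]]

```text
time: 50.4
ee_pos: [0.3851, 0.3363, 0.2596]
orientation: [-0.018, 0.938, 0.053, 0.343]
wrist_force: [0.2, -0.0, 0.7]
width: 0.698
gripper_force: 0.0
```

```bash
python3 go.py .3831 .3353 .2035 6.56 40
```

```text
turn [ 0.2 -0.1 -0. ] shift now [-0.0377  0.0006  0.0416] after turn [-0.0376  0.0007  0.0416]
t 50.4 pos [0.3851 0.3363 0.2596] zaxis [ 0.641  0.071 -0.765] F [ 0.2 -0.   0.7] w 0.0656 g 0.0
```

>>> carry_out:
  plan:
    - [[0,0,0,-0.0375,0.0005,0.0415,0.3],[0,0,0,0,0,0,0.3],[0,0,0,0,0,0.035,0.3],[0,0,0,0,0,0.02,0.3],[0,0,0,0,0,0,0.3],[0,0,0,0,0,0,0.3]]

```text
time: 51.15
ee_pos: [0.4177, 0.3392, 0.1618]
orientation: [-0.018, 0.938, 0.054, 0.343]
wrist_force: [-0.1, -0.6, -0.2]
width: 0.701
gripper_force: 0.0
```

```bash
python3 go.py .4553 .3436 .1169 6.56 40
```

```text
turn [ 0.1 -0.2  0. ] shift now [-0.0001 -0.0002  0.0588] after turn [ 0.0001 -0.0001  0.0588]
t 51.15 pos [0.4177 0.3392 0.1618] zaxis [ 0.642  0.071 -0.764] F [-0.1 -0.6 -0.2] w 0.0659 g 0.0
```

>>> carry_out:
  plan:
    - [[0,0,0,0,0,0.03,0.3],[0,0,0,0,0,0.02,0.3],[0,0,0,0,0,0.0085,0.3],[0,0,0,0,0,0,0.3],[0,0,0,0,0,0,1],[0,0,0,0,0,0,1],[0,0,0,0,0,0,1]]

```text
time: 52.02
ee_pos: [0.4544, 0.343, 0.1167]
orientation: [-0.019, 0.938, 0.055, 0.342]
wrist_force: [-3.3, 1.7, 3.1]
width: 0.471
gripper_force: 20.1
```

>>> carry_out:
  plan:
    - [[0,0,0,0,0,-0.015,1],[0,0,0,0,0,-0.03,1],[0,0,0,0,0,-0.04,1],[0,0,0,0,0,-0.035,1],[0,0,0,0.04,0,-0.03,1],[0,-10,0,0,0,0,1],[0,-10,0,0,0,0,1],[0,-10,0,0,0,0,1],[0,-10,0,0,0,0,1],[0,0,0,0,0,0,1]]

```text
time: 53.28
ee_pos: [0.3913, 0.3345, 0.2553]
orientation: [0.003, 0.998, 0.056, -0.001]
wrist_force: [-0.2, 0.3, -1.4]
width: 0.472
gripper_force: 19.8
```

```bash
python3 go.py .4804 -.0657 .21 -9 0
```

```text
turn [ 0.3  0.1 15.4] shift now [0.044  0.4074 0.0472] after turn [0.1506 0.3813 0.0453]
t 53.27 pos [0.3913 0.3345 0.2553] zaxis [-0.002 -0.005 -1.   ] F [-0.2  0.3 -1.4] w 0.0444 g 19.8
```

>>> carry_out:
  plan:
    - [[0,0,7.7,0,0,0,1],[0,0,7.7,0,0,0,1],[0,0,0,0.0188,0.0477,0.0055,1],[0,0,0,0.0188,0.0477,0.0055,1],[0,0,0,0.0188,0.0477,0.0055,1],[0,0,0,0.0188,0.0477,0.0055,1],[0,0,0,0.0188,0.0477,0.0055,1],[0,0,0,0.0188,0.0477,0.0055,1],[0,0,0,0.0188,0.0477,0.0055,1],[0,0,0,0.0188,0.0477,0.0055,1]]

```text
time: 54.52
ee_pos: [0.4782, -0.0658, 0.2136]
orientation: [0.002, 0.997, -0.076, 0.001]
wrist_force: [0.5, -0.1, -0.1]
width: 0.476
gripper_force: 19.8
```

>>> carry_out:
  plan:
    - [[0,0,0,0,0,0,1],[0,0,0,0,0,0,1],[0,0,0,0,0,0,1]]

```text
time: 54.9
ee_pos: [0.4787, -0.0636, 0.214]
orientation: [0.002, 0.997, -0.076, 0.0]
wrist_force: [-0.0, 0.0, -0.6]
width: 0.472
gripper_force: 19.8
```

```bash
python3 go.py .4804 -.0657 .135 -9 0; python3 -c "
from h import *
t=snap('scene')
print(proj(t,[env.sense()['ee_pos']-[0,0,.047],[.4804,-.0657,.102]]))
cv2.imwrite('pics/v8.png',crop(t['img'],235,150,110,150,4))"
```

```text
turn [ 0.2 -0.   0.3] shift now [0.0019 0.0015 0.079 ] after turn [0.002  0.0018 0.079 ]
t 54.9 pos [ 0.4787 -0.0636  0.214 ] zaxis [ 0.    -0.004 -1.   ] F [-0.   0.  -0.6] w 0.0443 g 19.8
[[301.30467952 198.85333759]
 [300.23231728 219.72338285]]
```

View pics/v8.png

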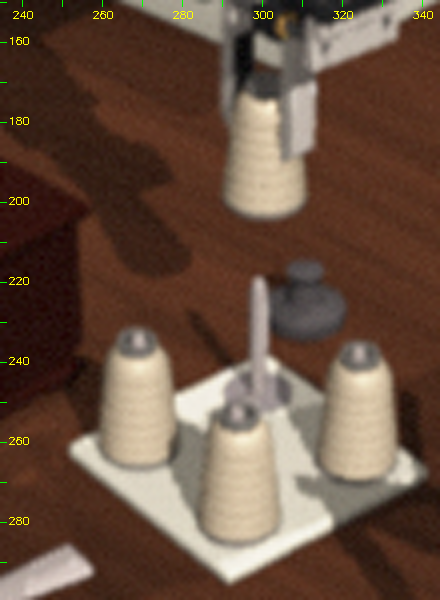

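Three cones are seated. The fourth is upright with its base at (301,202), above the last pin tip at (300,220).

>>> carry_out:
  plan:
    - [[0,0,0.2,0.002,0.0017,0.03,1],[0,0,0,0,0,0.025,1],[0,0,0,0,0,0.015,1],[0,0,0,0,0,0.01,1],[0,0,0,0,0,0,1]]

```text
time: 55.58
ee_pos: [0.4808, -0.0672, 0.1336]
orientation: [0.002, 0.997, -0.078, -0.0]
wrist_force: [0.0, -0.6, -1.2]
width: 0.472
gripper_force: 19.8
```

>>> carry_out:
  plan:
    - [[0,0,0,0,0,0.02,1],[0,0,0,0,0,0.02,1],[0,0,0,0,0,0.02,1],[0,0,0,0,0,0.01,1],[0,0,0,0,0,0,1],[0,0,0,0,0,0,1]]

```text
time: 56.32
ee_pos: [0.4819, -0.068, 0.0649]
orientation: [0.002, 0.997, -0.079, 0.001]
wrist_force: [-0.3, -0.1, -1.2]
width: 0.475
gripper_force: 19.8
```

```bash
python3 go.py .4804 -.0657 .059 -9 0
```

```text
turn [ 0.2 -0.1 -0. ] shift now [-0.0018 -0.0021  0.0059] after turn [-0.0018 -0.0021  0.0059]
t 56.33 pos [ 0.4819 -0.068   0.0649] zaxis [ 0.001 -0.004 -1.   ] F [-0.3 -0.1 -1.2] w 0.0447 g 19.8
```

Release, rise, and move back toward the robot so the cameras have a clear view.

>>> carry_out:
  plan:
    - [[0,0,0,-0.0015,-0.0015,0.004,1],[0,0,0,0,0,0,1],[0,0,0,0,0,0,0.3],[0,0,0,0,0,0,0.3],[0,0,0,0,0,0,0.3],[0,0,0,0,0,-0.04,0.3],[0,0,0,0,0,-0.06,0.3],[0,0,0,0,0,-0.06,0.3],[0,0,0,0,0,-0.04,0.3],[0,0,0,0,0,0,0.3]]

```text
time: 57.58
ee_pos: [0.4824, -0.0661, 0.2643]
orientation: [0.003, 0.997, -0.079, 0.005]
wrist_force: [-0.4, -0.4, 0.5]
width: 0.702
gripper_force: 0.0
```

>>> carry_out:
  plan:
    - [[0,0,0,-0.015,0.055,0,0.3],[0,0,0,-0.015,0.055,0,0.3],[0,0,0,-0.015,0.055,0,0.3],[0,0,0,-0.015,0.055,0,0.3],[0,0,0,-0.015,0.055,0,0.3],[0,0,0,-0.015,0.055,0,0.3],[0,0,0,0,0,0,0.3],[0,0,0,0,0,0,0.3],[0,0,0,0,0,0,0.3]]

```text
time: 58.7
ee_pos: [0.3397, -0.3756, 0.2603]
orientation: [0.001, 0.997, -0.078, -0.0]
wrist_force: [-1.0, -0.2, -0.6]
width: 0.699
gripper_force: 0.0
```

```bash
python3 -c "
from h import *
s=snap('top');t=snap('scene');print(env.sense()['time'],env.sense()['ee_pos'])
cv2.imwrite('pics/v9.png',np.vstack([np.hstack([crop(t['img'],110,140,250,160,1.6),crop(s['img'],290,200,100,120,2.5)[:256]]),crop(s['img'],140,120,430,215,1.5)[:,:650]]))"
```

```text
58.8 [ 0.33984768 -0.37585525  0.26090932]Traceback (most recent call last):
  File "<string>", line 4, in <module>
    cv2.imwrite('pics/v9.png',np.vstack([np.hstack([crop(t['img'],110,140,250,160,1.6),crop(s['img'],290,200,100,120,2.5)[:256]]),crop(s['img'],140,120,430,215,1.5)[:,:650]]))
                              ~~~~~~~~~^^^^^^^^^^^^^^^^^^^^^^^^^^^^^^^^^^^^^^^^^^^^^^^^^^^^^^^^^^^^^^^^^^^^^^^^^^^^^^^^^^^^^^^^^^^^^^^^^^^^^^^^^^^^^^^^^^^^^^^^^^^^^^^^^^^^^^^
    return _nx.concatenate(arrs, 0, dtype=dtype, casting=casting)
           ~~~~~~~~~~~~~~~^^^^^^^^^^^^^^^^^^^^^^^^^^^^^^^^^^^^^^^
ValueError: all the input array dimensions except for the concatenation axis must match exactly, but along dimension 1, the array at index 0 has size 650 and the array at index 1 has size 645
```

```bash
python3 -c "
from h import *
s=snap('top');t=snap('scene')
cv2.imwrite('pics/v10.png',np.vstack([np.hstack([crop(t['img'],110,140,250,160,1.6),crop(s['img'],290,200,100,120,2.5)[:256]])[:,:645],crop(s['img'],140,120,430,215,1.5)]))"
```

```text
(no output)
```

View pics/v10.png

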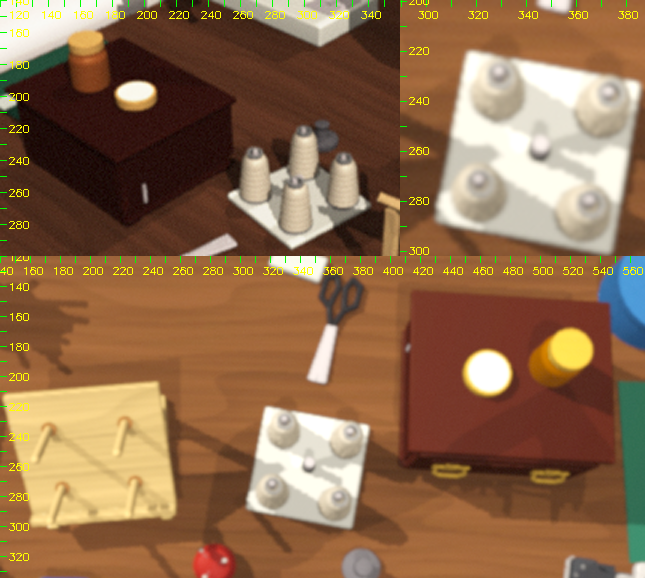

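```bash
python3 - <<'E'
from h import *
t=env.snapshot('scene');s=env.snapshot('top')
for n,im in[('scene0',cv2.imread('pics/scene0.png')),('s3',cv2.imread('pics/s3.png')),('now',t['img'])]:
    c=im[248:275,190:212].max(2); y,x=np.where(c>120); print(n,c.max(),len(x),(x.mean()+190,y.mean()+248,y.min()+248,y.max()+248) if len(x) else '')
for n,im in[('top0',cv2.imread('pics/top0.png')),('t3',cv2.imread('pics/t3.png')),('now',s['img'])]:
    c=im[165:200,403:416].min(2); y,x=np.where(c>120); print(n,c.max(),len(x),(x.mean()+403,y.mean()+165,y.min()+165,y.max()+165) if len(x) else '')
c=t['img'][248:275,190:212]; print(c[c.max(2)>120].mean(0))
P,e=tri(s,(411.5,181),t,(200.5,260)); print(P,e); d=P-[.6565,-.3108,0]
print('local',np.cos(.0377)*d[0]-np.sin(.0377)*d[1],np.sin(.0377)*d[0]+np.cos(.0377)*d[1])
E
```

```text
scene0 71 0 
s3 161 22 (np.float64(200.22727272727272), np.float64(260.1363636363636), np.int64(255), np.int64(265))
now 161 22 (np.float64(200.22727272727272), np.float64(260.1363636363636), np.int64(255), np.int64(265))
top0 54 0 
t3 120 0 
now 125 2 (np.float64(411.5), np.float64(180.5), np.int64(180), np.int64(181))
[122.45454545 127.81818182 142.77272727]
[ 0.7296953  -0.18064221  0.05078936] 0.0060239631893646405
local 0.06823750169668542 0.13282411636352193
```

Four cones stand on the four pins in the last view, the rack pegs are bare, and the drawer front is flush. A pale sliver shows on the chest's side at about scene (200,260). It hasn't moved since the drawer closed, and its position fits the white strip at the back of the drawer. The push forces also fit a drawer that went past its catch to the stop. Handing in.

```bash
python3 -c "
from plant import env
print(env.sign_off())"
```

```text
the job is handed in; nothing more can be done
None
```

I handed the job in: the three bare cores are in the drawer, it is pushed home, and all four full cones stand on the stand's pins. The last pictures and the push forces support this, but the hand-in returned no verdict and I had no direct reading of the drawer's position.

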